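Load conveyor guard panels into a spring-clip dunnage rack

TASK

Swing the rack's red hold-down arm well clear to the side, as good as to its stop, and with the arm clear push the blue and the yellow guard panels fully home in the spring clips of the slots with end blocks of their own colour. Then swing the arm back over the panels to its closed stop and let go. Keep the panels upright and leave the grey panel, the tin, the sprocket and the wrench where they are.

Things in the scene. Friction and masses are not known exactly. Their poses are not given: they have to be found in the camera images.
- panel_blue: Blue guard panel: upright plate 12 mm thick (x), 120 mm long (y), 100 mm tall in all, with a foot rib 26 mm wide (x), 14 mm tall along its whole bottom edge. Half a turn about z makes no difference. About 0.2 kg. Origin: centre of the underside. Starts standing free on the table. Pinch across its thickness; fingertips at most 45 mm below the top edge clear the clips.
- panel_yellow: Yellow guard panel: upright plate 12 mm thick (x), 120 mm long (y), 100 mm tall in all, with a foot rib 26 mm wide (x), 14 mm tall along its whole bottom edge. Half a turn about z makes no difference. About 0.2 kg. Origin: centre of the underside. Starts standing free on the table.
- panel_grey: Grey guard panel: upright plate 12 mm thick (x), 120 mm long (y), 100 mm tall in all, with a foot rib 26 mm wide (x), 14 mm tall along its whole bottom edge. Half a turn about z makes no difference. About 0.2 kg. Origin: centre of the underside. Already home in the grey slot: leave it alone.
- slot_blue: Clip slot with blue end blocks (128 mm apart inside along y, 42 mm tall). Origin: centre of its underside, 12 mm above the table; slot floor 6 mm above the origin. A panel stands with its length along the slot's y, thickness along x. Home, the panel's origin is 6 mm above the slot's origin, its top edge 118 mm above the table. Which place on the rack each colour takes varies.
- slot_yellow: Same, with yellow end blocks. In every slot two steel spring leaves (80 mm long, one each side) form a funnel 38 mm wide at the top (44 mm above the slot's origin), 18 mm at the noses (23.5 mm above it); each yields up to 7 mm. A panel lowered in first rests on them about 22 mm too high; push it slowly straight down with 12 to 20 N till the noses spring in above its rib (dropping will not do).
- slot_grey: Same, with grey end blocks; holds the grey panel. The three slots stand in a row along their x, 78 mm apart centre to centre.
- holdbar (a joint): Angle (rad) of the red hold-down arm: 0 = closed stop, over the middle of all slots; grows swinging level, anticlockwise from above (to the robot's left), to the open stop at 1.45; beyond 1.1 is clear. Stays where left; about 1 N at the knob moves it. Bar 22 mm wide, 285 mm from hinge to end, underside 126, top 138 mm above the table: passes 8 mm over panels that are home, strikes others.
- holdbar_hinge (a point): Point on the arm's upright hinge axis, 132 mm above the table. The hinge post (24 mm across, hub 36 mm across, top 142 mm above the table) stands at the robot's end of the rack.
- holdbar_knob (a point): Point on the axis of the arm's upright black round knob, 150 mm from the hinge axis; knob 20 mm in diameter, from 138 to 183 mm above the table; this point is 162 mm above the table. Pinch it from above; it can turn in the fingers.
- tin: Bystander, to be left where it is: silvery tin 84 mm across, 85 mm tall; origin: centre of underside.
- sprocket: Bystander, to be left where it is: dark steel chain sprocket lying flat, 96 mm across, 28 mm tall; origin: centre of underside.
- wrench: Bystander, to be left where it is: steel wrench lying flat, about 0.15 m long along its x, under 25 mm tall.

How it is judged:
On the way, in this order (a step that is already met when the one before it is completed fails the run):
1. the hold-down arm is swung clear (beyond 1.1 rad) (value of joint holdbar above 1.1 rad), for 0.1 s.
2. with the arm clear, one of the two panels is home in the slot of its colour (value of joint holdbar above 1.1 rad and ((x of panel_blue in the frame of slot_blue between -0.006 and 0.006 m and y of panel_blue in the frame of slot_blue between -0.009 and 0.009 m and z of panel_blue in the frame of slot_blue between 0.002 and 0.0085 m and angle between panel_blue's own z axis and vertical below 0.08 rad and angle between the y axis of panel_blue and the y axis of slot_blue, either way round below 0.1 rad) or (x of panel_yellow in the frame of slot_yellow between -0.006 and 0.006 m and y of panel_yellow in the frame of slot_yellow between -0.009 and 0.009 m and z of panel_yellow in the frame of slot_yellow between 0.002 and 0.0085 m and angle between panel_yellow's own z axis and vertical below 0.08 rad and angle between the y axis of panel_yellow and the y axis of slot_yellow, either way round below 0.1 rad))), for 0.2 s.
3. with the arm clear, both panels are home in the slots of their colour (value of joint holdbar above 1.1 rad and x of panel_blue in the frame of slot_blue between -0.006 and 0.006 m and y of panel_blue in the frame of slot_blue between -0.009 and 0.009 m and z of panel_blue in the frame of slot_blue between 0.002 and 0.0085 m and angle between each of panel_blue, panel_yellow's own z axis and vertical below 0.08 rad and angle between the y axis of panel_blue and the y axis of slot_blue, either way round below 0.1 rad and x of panel_yellow in the frame of slot_yellow between -0.006 and 0.006 m and y of panel_yellow in the frame of slot_yellow between -0.009 and 0.009 m and z of panel_yellow in the frame of slot_yellow between 0.002 and 0.0085 m and angle between the y axis of panel_yellow and the y axis of slot_yellow, either way round below 0.1 rad), for 0.2 s.
At the end, for the whole second after the job is handed in: Blue, yellow and grey panels each stand at rest in the slot of their colour, fully home: underside within 2.5 mm of the slot floor, within 6 mm of the slot's centre across and 9 mm along it, upright within 0.08 rad and in line within 0.1 rad; the arm is still and within 0.08 rad of its closed stop (x of panel_blue in the frame of slot_blue between -0.006 and 0.006 m and y of panel_blue in the frame of slot_blue between -0.009 and 0.009 m and z of panel_blue in the frame of slot_blue between 0.002 and 0.0085 m and angle between each of panel_blue, panel_yellow, panel_grey's own z axis and vertical below 0.08 rad and angle between the y axis of panel_blue and the y axis of slot_blue, either way round below 0.1 rad and x of panel_yellow in the frame of slot_yellow between -0.006 and 0.006 m and y of panel_yellow in the frame of slot_yellow between -0.009 and 0.009 m and z of panel_yellow in the frame of slot_yellow between 0.002 and 0.0085 m and angle between the y axis of panel_yellow and the y axis of slot_yellow, either way round below 0.1 rad and x of panel_grey in the frame of slot_grey between -0.006 and 0.006 m and y of panel_grey in the frame of slot_grey between -0.009 and 0.009 m and z of panel_grey in the frame of slot_grey between 0.002 and 0.0085 m and angle between the y axis of panel_grey and the y axis of slot_grey, either way round below 0.1 rad and value of joint holdbar below 0.08 rad and velocity of joint holdbar below 0.05 rad/s and linear speed of each of panel_blue, panel_yellow below 0.02 m/s); the robot touches nothing.
It fails at once if the grey panel is disturbed (moved more than 12 mm) (distance of panel_grey from where it was at the start of the episode above 0.012 m).
It fails at once if the tin, the sprocket or the wrench is disturbed (moved more than 20 mm) (distance of any of tin, sprocket, wrench from where it was at the start of the episode above 0.02 m).
It fails at once if the blue or the yellow panel is tipped over (more than 0.6 rad from upright) (angle between any of panel_blue, panel_yellow's own z axis and vertical above 0.6 rad).
It also fails if it takes over 72 s, if anything falls off the work surface, if the arm or the gripper's body presses on something with over 40 N, if the wrist force passes 120 N, or if a joint passes its speed limit or range.

ROBOT

A 7-joint arm with a two-finger parallel gripper is mounted at the origin on the work surface. World frame = base frame: x ahead of the robot, y to its left, z up, the work surface at z = 0. Lengths are in m, angles in rad, forces in N, time in s.
With the tool pointing down it reaches from about 0.4 to 0.875 m from the base axis. Payload 19.3 kg.
Tool frame: the origin (TCP) lies at the very end of the fingers, on their centre line; the grasp point (between the pads) lies 19 mm behind it; z points along the fingers, x is the direction in which the jaws open and shut, and the axes are right-handed (so a half turn about z gives the same grasp; the last joint's range is limited). The gripper opens to 85 mm and grips with 20 to 120 N. Pads are 22 mm wide; open, the fingers measure 114 mm over their backs; the gripper's body (76 mm by 85 mm) begins 54 mm behind the grasp point. The pads swing forward as they close: fully open they stand 13 mm farther back than shut.
Start: joints at [-1.388, 0.521, -0.036, 1.599, 0.021, 1.021, -0.113], TCP at [0.156, 0.605, 0.231] pointing down, gripper open.
Joint ranges: [-2.91, 2.91], [-0.3, 2.13], [-1.5, 1.42], [0.17, 2.43], [-1.26, 4.41], [0.16, 1.93], [-2.52, 2.52]. Speed limits (rad/s): [1.89, 1.89, 2.39, 2.39, 3.01, 3.01, 3.01].

INTERFACE

Orientations are given as [roll, pitch, yaw] about the fixed x, y, z axes, in that order (R = Rz(yaw) Ry(pitch) Rx(roll)).
In Python, from workcell import observe, eyes, job_done gives the robot as it stands. The module is installed in compiled form; this text tells all that it offers.
- The arm moves only by the shell command python3 -m pendant 'ROWS' [FORCE]. ROWS is JSON, a list of rows, each an object of numbers: "dx", "dy", "dz": the shift along the tool's x, y, z in mm; "ax", "ay", "az": the turn, a rotation vector about the tool's x, y, z in degrees; "claw": the finger opening in mm, from 0 to 85.4. A call has 1 to 10 rows; each row is the pose to reach, as a shift and turn from the pose commanded when the call began, along the tool's axes at that moment; what a row does not reach only later rows make up. A row lasts 1/12 s, in which the tool goes at most 41.7 mm and 7.16 degrees, less where a joint would pass 70% of its speed; a pose out of reach is approached as far as the arm can. A call with a gripper value outside its range is refused whole. The fingers move at their own pace and stop on an object; FORCE is the grip in N (left out, the last holds). Time passes only in rows, so rows that repeat a pose let the fingers close. It gives the time, the measured TCP pose, the force and the opening at its end, in the units of the state.
- observe(): the state, without advancing time (a new reading comes with each control period).
- eyes.grab_frame(name): name is "scene" or "side" or "wrist"; returns a dict with "image" (480x640x3 uint8, blue, green, red), "fovy" (degrees; the focal length in pixels is half the picture's height over the tangent of half this angle, whatever the lens; pixels are square), "cx", "cy" (the principal point, pixels), "dist" ([k1, k2, p1, p2, k3] as OpenCV has them; the pictures are not rectified), "view" (4x4, takes a point from world to camera coordinates). Camera axes: x right, y up, looking along -z (the intrinsics and any distortion apply to the point x, -y, -z); pixel columns grow to the right and rows downward; lengths in m; the calibration is good to about 2 mm. A picture is of the moment at which its call begins. There is no depth.
- job_done(): hands the job in, once; it reports no verdict.
The state is a dict: "clock": time; "qpos": joint angles; "qd": joint speeds; "joint_efforts": joint torques, N m; "position": TCP position; "tool_rot": TCP orientation; "force": force on the tool from outside, world axes, zero at the start; "moment": the same for the moment, N m; "grip_width": finger opening in m.
Only numpy, scipy, OpenCV 4.12 (cv2) and the standard library are available. Lean on these libraries where they do the work, as an engineer would, in place of code of your own. Each camera call takes 0.05 s, during which the arm holds its last target.

## Working session

There is one attempt and no reset: what is moved stays moved. The work goes in short steps, Python scripts to look and compute and a shell command to move; the robot and the scene stay as the last step left them, time stands still between calls to the robot, and variables do not carry over. Pictures are saved under pics/ and viewed, and the job is handed in when it is done.

```bash
mkdir -p pics; ls
python3 - <<'E'
from workcell import observe, eyes
import cv2
print(observe())
for n in("scene","side","wrist"):
    f=eyes.grab_frame(n); cv2.imwrite(f"pics/{n}0.png",f["image"]); print(n,f["fovy"],f["cx"],f["cy"],f["dist"],f["view"])
E
```

```text
pics
{'clock': 0.0, 'qpos': array([-1.38820858,  0.5219796 , -0.03631994,  1.60001871,  0.02119286,
        1.02105647, -0.11276469]), 'qd': array([-0.00129437,  0.00102442,  0.00044437,  0.00079477, -0.00017032,
        0.00041569, -0.00083868]), 'joint_efforts': array([ 1.63746241e-03, -9.27082300e+01,  1.98024295e+00, -3.69943929e+01,
        1.78716896e-02,  8.14045896e-03,  7.54674420e-05]), 'position': array([0.15626988, 0.60480827, 0.23074341]), 'tool_rot': array([3.14151924e+00, 1.07491847e-03, 1.31802387e+00]), 'force': array([-0.05350379, -0.8847852 , -0.79977128]), 'moment': array([ 0.0191495 , -0.02032343, -0.02244834]), 'grip_width': 0.08528892307797664}
scene 47.57724648625991 322.43160137668656 244.93539451191802 [-0.16349155  0.          0.          0.          0.        ] [[-0.00861651  0.99972459  0.02182903  0.16106317]
 [-0.52885401 -0.02308295  0.84839885  0.18734905]
 [ 0.84866907 -0.00423413  0.52890725 -1.79135465]
 [ 0.          0.          0.          1.        ]]
side 52.57729643191108 321.4038989446011 241.91752053300166 [-0.0766435  0.         0.         0.         0.       ] [[-0.76971613 -0.63824738  0.01331777  0.34940295]
 [ 0.47659813 -0.56064012  0.67715351 -0.43876126]
 [-0.42472498  0.5275632   0.73572125 -0.73775958]
 [ 0.          0.          0.          1.        ]]
wrist 67.51403111675923 315.87701293840445 242.64064564064805 [0.01853582 0.         0.         0.         0.        ] [[ 2.49347419e-01  9.68414092e-01 -1.02916456e-04 -6.25241619e-01]
 [-9.24697210e-01  2.38059617e-01 -2.97090373e-01  3.86157726e-02]
 [-2.87682003e-01  7.41738843e-02  9.54849360e-01 -3.78519284e-01]
 [ 0.00000000e+00  0.00000000e+00  0.00000000e+00  1.00000000e+00]]
```

View pics/scene0.png

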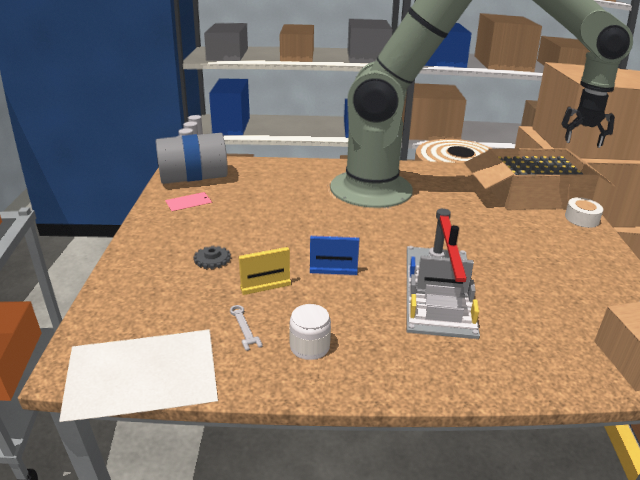

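View pics/side0.png

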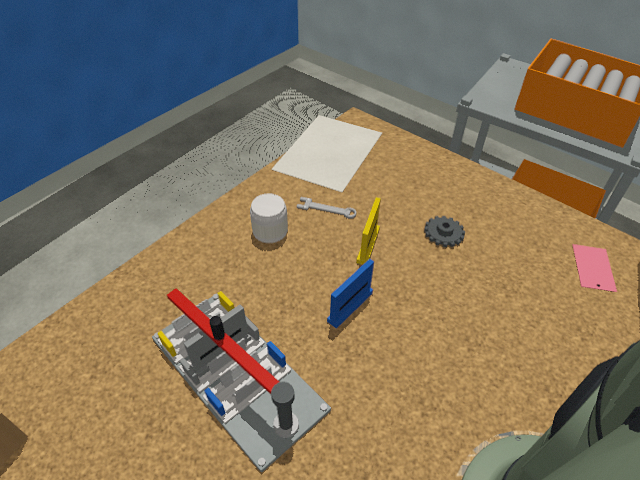

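View pics/wrist0.png

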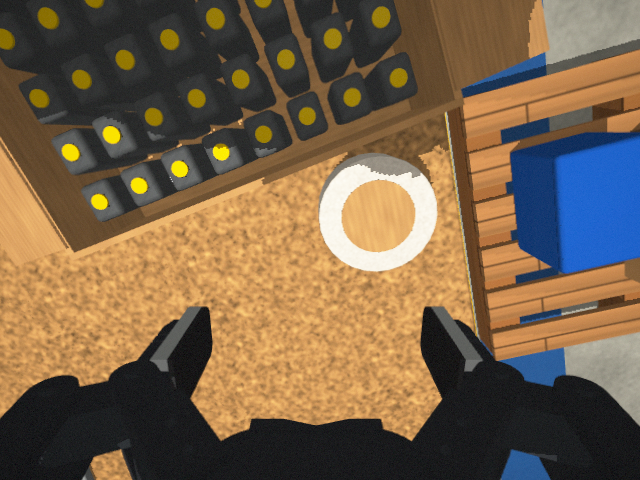

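```bash
cat > h.py <<'E'
import numpy as np, cv2
from workcell import observe, eyes
def grab(n,save=None):
    f=eyes.grab_frame(n)
    if save: cv2.imwrite(f"pics/{save}.png",f["image"])
    fl=240/np.tan(np.radians(f["fovy"])/2)
    f["K"]=np.array([[fl,0,f["cx"]],[0,fl,f["cy"]],[0,0,1]]);f["D"]=np.array(f["dist"],float);f["V"]=np.array(f["view"]);f["n"]=n
    return f
def ray(f,p):
    u=cv2.undistortPoints(np.array([[p]],float),f["K"],f["D"])[0,0]
    d=f["V"][:3,:3].T@np.array([u[0],-u[1],-1.]); o=-f["V"][:3,:3].T@f["V"][:3,3]
    return o,d/np.linalg.norm(d)
def onz(f,p,z):
    o,d=ray(f,p); return o+d*(z-o[2])/d[2]
def tri(f1,p1,f2,p2):
    A=np.zeros((3,3));b=np.zeros(3);R=[]
    for f,p in((f1,p1),(f2,p2)):
        o,d=ray(f,p);M=np.eye(3)-np.outer(d,d);A+=M;b+=M@o;R.append((o,M))
    x=np.linalg.solve(A,b);return x,[np.linalg.norm(M@(x-o)) for o,M in R]
def proj(f,P):
    c=(f["V"][:3,:3]@np.atleast_2d(P).T).T+f["V"][:3,3]; c=c*[1,-1,-1]
    return cv2.projectPoints(c,np.zeros(3),np.zeros(3),f["K"],f["D"])[0][:,0]
def mask(f,col):
    h=cv2.cvtColor(f["image"],cv2.COLOR_BGR2HSV)
    r={"blue":((105,120,60),(125,255,255)),"yellow":((22,180,90),(33,255,255)),"red":((0,190,60),(6,255,255))}[col]
    return cv2.inRange(h,*r)
def blobs(f,col,amin=15):
    n,l,s,c=cv2.connectedComponentsWithStats(mask(f,col))
    return [(s[i].tolist(),c[i].round(1).tolist()) for i in range(1,n) if s[i][4]>=amin]
E
python3 - <<'E'
from h import *
F={}
for n in("scene","side"):
    f=F[n]=grab(n)
    for c in("blue","yellow","red"): print(n,c,blobs(f,c))
a=F["scene"]["image"][190:350,380:500];cv2.imwrite("pics/z1.png",cv2.resize(a,None,fx=5,fy=5,interpolation=2)[:800][:600*2][0:800])
cv2.imwrite("pics/z1.png",cv2.resize(F["scene"]["image"][200:345,385:500],None,fx=4,fy=4,interpolation=2))
cv2.imwrite("pics/z2.png",cv2.resize(F["scene"]["image"][230:300,230:370],None,fx=5.5,fy=5.5,interpolation=2))
cv2.imwrite("pics/z3.png",cv2.resize(F["side"]["image"][280:475,140:335],None,fx=3,fy=3,interpolation=2))
cv2.imwrite("pics/z4.png",cv2.resize(F["side"]["image"][190:335,315:395],None,fx=4,fy=4,interpolation=2))
E
```

```text
scene blue [([0, 0, 184, 225, 34416], [89.0, 100.6]), ([179, 0, 17, 58, 695], [186.9, 26.1]), ([426, 23, 45, 45, 1214], [452.4, 48.6]), ([184, 70, 17, 46, 553], [192.2, 91.8]), ([210, 79, 39, 56, 1982], [229.4, 106.1]), ([344, 99, 5, 39, 109], [345.8, 119.2]), ([182, 134, 20, 47, 673], [192.0, 157.4]), ([310, 236, 49, 39, 1652], [333.6, 254.8]), ([410, 257, 5, 19, 71], [412.1, 265.6])]
scene yellow []
scene red [([440, 216, 26, 66, 517], [452.8, 251.6])]
side blue [([0, 0, 298, 202, 36240], [116.3, 68.9]), ([327, 259, 47, 69, 1468], [350.5, 294.1]), ([267, 341, 19, 26, 235], [276.2, 354.1]), ([205, 388, 20, 28, 214], [214.6, 401.4])]
side yellow [([356, 197, 25, 68, 694], [369.0, 233.6]), ([218, 291, 16, 20, 155], [225.3, 301.2]), ([158, 331, 18, 26, 170], [166.6, 343.3])]
side red [([167, 289, 112, 104, 1690], [223.1, 340.5])]
```

View pics/z1.png

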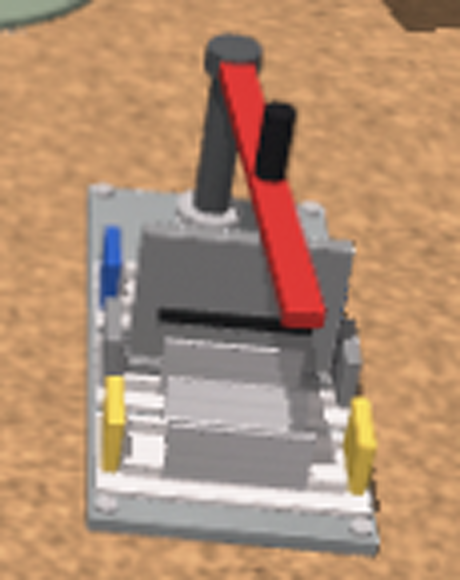

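View pics/z2.png

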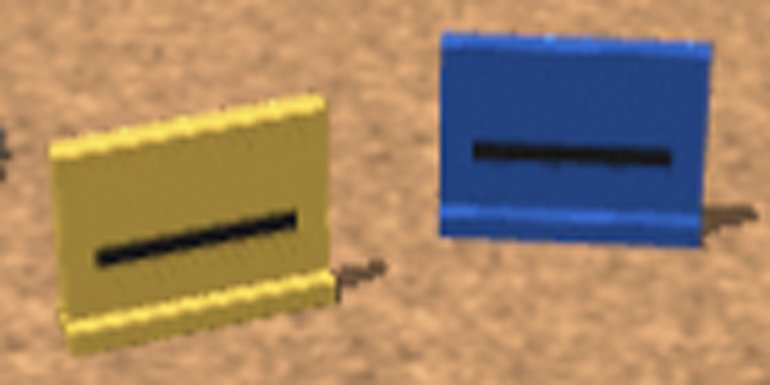

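View pics/z3.png

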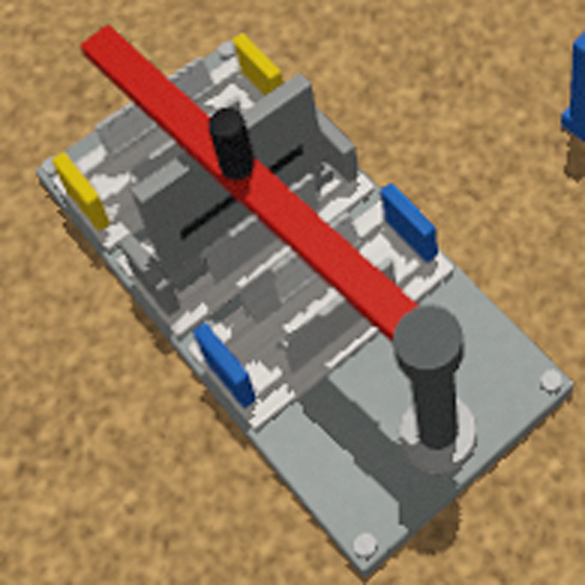

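View pics/z4.png

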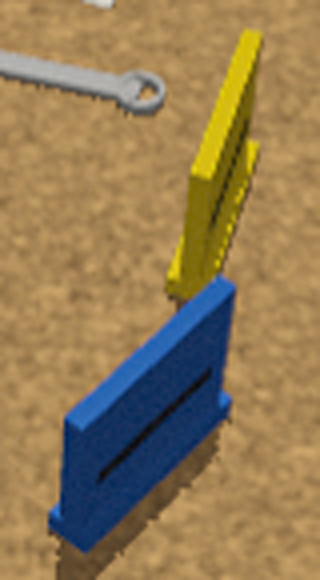

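Run:
```python
from h import *
f=grab("side");g=grab("scene")
im=f["image"]
T=[im[382:422,198:238],im[335:375,260:300],im[325:365,150:190],im[285:325,205:245]]
T=[cv2.resize(t,None,fx=7,fy=7,interpolation=cv2.INTER_CUBIC) for t in T]
cv2.imwrite("pics/b.png",np.vstack([np.hstack(T[:2]),np.hstack(T[2:])]))
cv2.imwrite("pics/c.png",cv2.resize(g["image"][205:285,425:475],None,fx=7,fy=7,interpolation=cv2.INTER_CUBIC))
```

```text
(no output)
```

View pics/b.png

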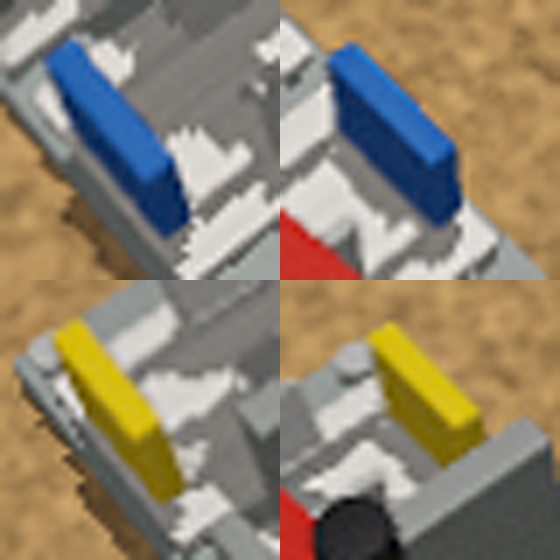

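View pics/c.png

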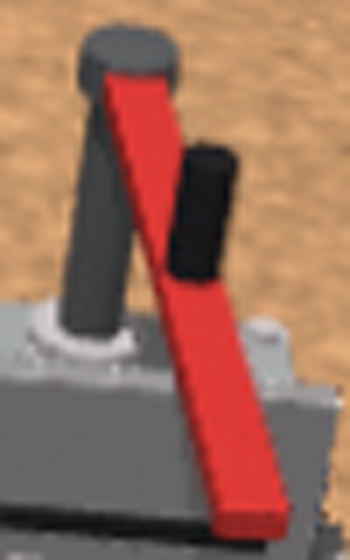

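Run:
```python
from h import *
f=grab("side");g=grab("scene")
def s(X,Y,k,o): return ((X+.5)/k-.5+o[0],(Y+.5)/k-.5+o[1])
P={}
for n,x,y,o in(("bl",107,110,(198,382)),("br",113,105,(260,335)),("yl",105,98,(150,325)),("yr",144,95,(205,285))):
    P[n]=onz(f,s(x,y,7,o),.054);print(n,P[n].round(4))
for c in"by":
    d=P[c+"r"]-P[c+"l"];print(c,((P[c+"r"]+P[c+"l"])/2).round(4),np.linalg.norm(d),np.degrees(np.arctan2(d[1],d[0])))
d=(P["yl"]+P["yr"]-P["bl"]-P["br"])/2;print("row",np.linalg.norm(d),np.degrees(np.arctan2(d[1],d[0])))
c=(425,205)
q=[s(x,y,7,c) for x,y in((213,515),(288,508),(132,48),(212,155))]
e=[onz(g,q[0],.138),onz(g,q[1],.138)];H=onz(g,q[2],.142);K=onz(g,q[3],.183)
E=(e[0]+e[1])/2
print("end",e,"hub",H,"knob",K)
for m,p in(("hub-s",onz(f,s(430,330,3,(140,280)),.142)),("knob-s",onz(f,s(228,115,3,(140,280)),.183)),("end-s",onz(f,s(98,38,3,(140,280)),.138))):print(m,p.round(4))
print("bar ang",np.degrees(np.arctan2(*(E-H)[1::-1])),np.degrees(np.arctan2(*(K-H)[1::-1])),np.linalg.norm((K-H)[:2]),np.linalg.norm((E-H)[:2]))
z2=(230,230);z4=(315,190)
for n,a,b,c_,d_ in(("blue",(441,40),(711,50),(75,423),(227,282)),("yel",(51,150),(326,103),(200,176),(254,34))):
    A=[onz(g,s(*p,5.5,z2),.1) for p in(a,b)]+[onz(f,s(*p,4,z4),.1) for p in(c_,d_)]
    for i in(0,2):
        m=(A[i]+A[i+1])/2;d=A[i+1]-A[i];print(n,A[i].round(4),A[i+1].round(4),"mid",m.round(4),np.linalg.norm(d),np.degrees(np.arctan2(d[1],d[0])))
```

```text
bl [0.5272 0.2017 0.054 ]
br [0.5091 0.0648 0.054 ]
yl [0.6819 0.1822 0.054 ]
yr [0.6643 0.0455 0.054 ]
b [0.5182 0.1332 0.054 ] 0.1380325940749041 -97.54239857308629
y [0.6731 0.1139 0.054 ] 0.13788092324511594 -97.34097095941408
row 0.15610422388260525 -7.128392057378702
end [array([0.70142751, 0.11849513, 0.138     ]), array([0.6970869 , 0.14232408, 0.138     ])] hub [0.41553891 0.14534527 0.142     ] knob [0.5640067  0.13873463 0.183     ]
hub-s [0.4143 0.1424 0.142 ]
knob-s [0.5645 0.1351 0.183 ]
end-s [0.6919 0.1328 0.138 ]
bar ang -3.0134175747364407 -2.549455122438107 0.14861488824852442 0.28411114932060927
blue [ 0.4858 -0.1899  0.1   ] [ 0.489  -0.0704  0.1   ] mid [ 0.4874 -0.1302  0.1   ] 0.11953084231592676 88.47336417742916
blue [ 0.4854 -0.0709  0.1   ] [ 0.4817 -0.1875  0.1   ] mid [ 0.4836 -0.1292  0.1   ] 0.11670898518512576 -91.77715327661423
yel [ 0.5817 -0.3499  0.1   ] [ 0.5401 -0.2376  0.1   ] mid [ 0.5609 -0.2938  0.1   ] 0.11980816004362764 110.30742300028969
yel [ 0.5352 -0.2378  0.1   ] [ 0.5774 -0.3469  0.1   ] mid [ 0.5563 -0.2924  0.1   ] 0.11698516418730072 -68.8909387930981
```

```bash
cat > rel.py <<'E'
import sys
from h import *
from scipy.spatial.transform import Rotation as R
def rel(x,y,z,yaw):
    s=observe();r0=R.from_euler("xyz",s["tool_rot"]);g=R.from_euler("xyz",[180,0,yaw],degrees=True)
    d=r0.inv().apply(np.array([x,y,z])-s["position"])*1000;a=(r0.inv()*g).as_rotvec(degrees=True)
    print("t",round(s["clock"],2),"pos",s["position"].round(4),"yaw",np.degrees(s["tool_rot"]).round(2),"F",s["force"].round(1),"w",round(s["grip_width"],4))
    print("d",d.round(1),"a",a.round(2))
if __name__=="__main__": rel(*map(float,sys.argv[1:]))
E
python3 -m pendant '[{"dx":-351,"dy":512,"az":75},{"dx":-351,"dy":512,"az":75},{"dx":-351,"dy":512,"az":75},{"dx":-351,"dy":512,"az":75},{"dx":-351,"dy":512,"az":75},{"dx":-351,"dy":512,"az":75},{"dx":-351,"dy":512,"az":75},{"dx":-351,"dy":512,"az":75},{"dx":-351,"dy":512,"az":75},{"dx":-351,"dy":512,"az":75}]' 60
python3 rel.py .564 .137 .231 0
```

```text
t 0.45 pos [0.1563 0.6051 0.2312] yaw [-1.800e+02  1.000e-02  7.551e+01] F [-1.   0.5  0.2] w 0.0854
d [-3.512e+02  5.118e+02  3.000e-01] a [1.000e-02 1.000e-02 7.551e+01]schema error: expected keys dx, dy, dz, ax, ay, az, claw
```

```bash
python3 -m pendant '[{"dx":-351,"dy":512,"dz":0,"ax":0,"ay":0,"az":75,"claw":85},{"dx":-351,"dy":512,"dz":0,"ax":0,"ay":0,"az":75,"claw":85},{"dx":-351,"dy":512,"dz":0,"ax":0,"ay":0,"az":75,"claw":85},{"dx":-351,"dy":512,"dz":0,"ax":0,"ay":0,"az":75,"claw":85},{"dx":-351,"dy":512,"dz":0,"ax":0,"ay":0,"az":75,"claw":85},{"dx":-351,"dy":512,"dz":0,"ax":0,"ay":0,"az":75,"claw":85},{"dx":-351,"dy":512,"dz":0,"ax":0,"ay":0,"az":75,"claw":85},{"dx":-351,"dy":512,"dz":0,"ax":0,"ay":0,"az":75,"claw":85},{"dx":-351,"dy":512,"dz":0,"ax":0,"ay":0,"az":75,"claw":85},{"dx":-351,"dy":512,"dz":0,"ax":0,"ay":0,"az":75,"claw":85}]' 60
python3 rel.py .564 .137 .231 0
```

```text
clock: 1.28
position: [0.4311, 0.2894, 0.2316]
tool_rot: [-3.141, -0.0, 0.062]
force: [0.8, 0.9, 0.1]
grip_width: 0.0849
t 1.28 pos [0.4311 0.2894 0.2316] yaw [-1.7997e+02 -2.0000e-02  3.5500e+00] F [0.8 0.9 0.1] w 0.0849
d [123.2 160.3   0.6] a [-0.03 -0.02  3.55]
```

```bash
python3 -m pendant '[{"dx":123,"dy":160,"dz":0,"ax":0,"ay":0,"az":3.5,"claw":85},{"dx":123,"dy":160,"dz":0,"ax":0,"ay":0,"az":3.5,"claw":85},{"dx":123,"dy":160,"dz":0,"ax":0,"ay":0,"az":3.5,"claw":85},{"dx":123,"dy":160,"dz":0,"ax":0,"ay":0,"az":3.5,"claw":85},{"dx":123,"dy":160,"dz":0,"ax":0,"ay":0,"az":3.5,"claw":85},{"dx":123,"dy":160,"dz":0,"ax":0,"ay":0,"az":3.5,"claw":85},{"dx":123,"dy":160,"dz":0,"ax":0,"ay":0,"az":3.5,"claw":85},{"dx":123,"dy":160,"dz":0,"ax":0,"ay":0,"az":3.5,"claw":85}]' 60
python3 rel.py .564 .137 .150 0; python3 -c "
from h import *
grab('wrist','w1')"
```

```text
clock: 1.95
position: [0.5634, 0.1401, 0.2311]
tool_rot: [-3.141, 0.001, 0.007]
force: [-0.2, 1.1, -0.6]
grip_width: 0.0849
t 1.95 pos [0.5634 0.1401 0.2311] yaw [-1.7999e+02  3.0000e-02  3.9000e-01] F [-0.2  1.1 -0.6] w 0.0849
d [ 0.6  3.1 81.1] a [-0.01  0.03  0.39]
```

View pics/w1.png

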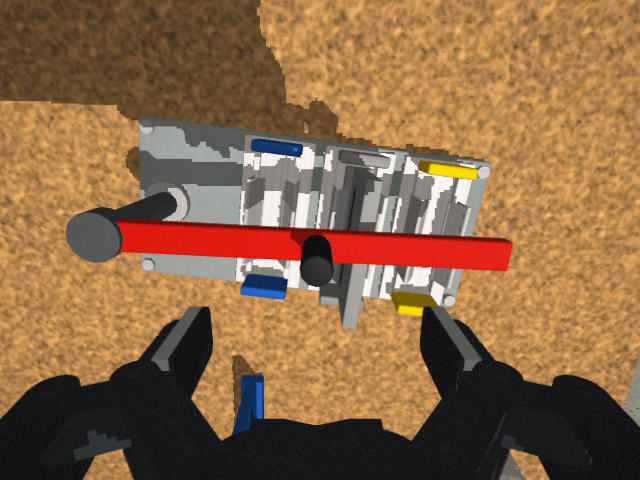

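Run:
```python
from h import *
f=grab("wrist")
print("knob",onz(f,(316,271),.183),"hub",onz(f,(94,237),.142),"end",onz(f,(510,240),.138),onz(f,(508,268),.138))
im=f["image"]
T=[im[130:170,240:310],im[265:305,230:300],im[150:190,410:480],im[285:325,380:450]]
T=[cv2.resize(t,None,fx=5,fy=5,interpolation=cv2.INTER_CUBIC) for t in T]
cv2.imwrite("pics/d.png",np.vstack([np.hstack(T[:2]),np.hstack(T[2:])]))
```

```text
knob [0.56317158 0.14111218 0.183     ] hub [0.41525066 0.14795927 0.142     ] end [0.69522064 0.14710149 0.138     ] [0.69724717 0.12672342 0.138     ]
```

View pics/d.png

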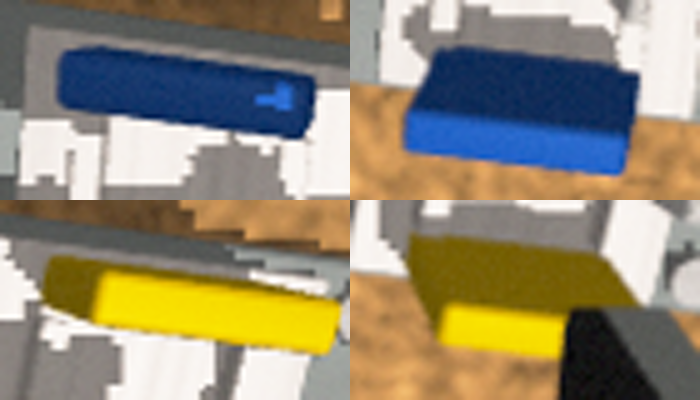

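Run:
```python
from h import *
f=grab("wrist");g=grab("scene","s1")
a=onz(f,(263.4,292.9),.054);b=onz(f,(277.4,148.4),.054);c=onz(f,(453,172),.054);print("blue",a,b,(a+b)/2,np.linalg.norm(a-b),"yel+",c)
cv2.imwrite("pics/e.png",cv2.resize(g["image"][280:330,400:490],None,fx=8,fy=8,interpolation=cv2.INTER_CUBIC))
```

```text
blue [0.51278129 0.06672578 0.054     ] [0.5294432  0.20284376 0.054     ] [0.52111225 0.13478477 0.054     ] 0.13713395523360444 yel+ [0.68268063 0.18412657 0.054     ]
```

View pics/e.png

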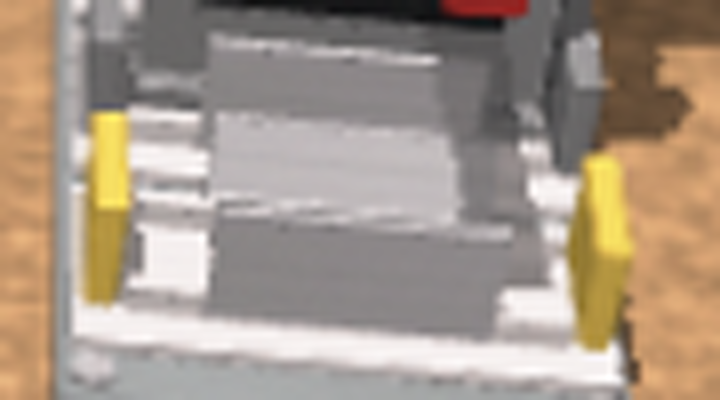

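```bash
python3 - <<'E'
from h import *
g=grab("scene")
s=lambda x,y:((x+.5)/8-.5+400,(y+.5)/8-.5+280)
a=onz(g,s(109,160),.054);b=onz(g,s(606,205),.054);d=b-a
print(a,b,(a+b)/2,np.linalg.norm(d),np.degrees(np.arctan2(d[1],d[0])))
E
python3 rel.py .5635 .138 .150 0
```

```text
[0.6674008  0.04424151 0.054     ] [0.68434854 0.18101061 0.054     ] [0.67587467 0.11262606 0.054     ] 0.13781514747807044 82.93620115815884
t 2.2 pos [0.5633 0.1407 0.2314] yaw [-179.98   -0.      0.48] F [-0.4 -0.1  0.8] w 0.0852
d [ 0.2  2.8 81.4] a [-0.02 -0.    0.48]
```

```bash
python3 -m pendant '[{"dx":0,"dy":2.5,"dz":25,"ax":0,"ay":0,"az":0.5,"claw":85},{"dx":0,"dy":2.5,"dz":50,"ax":0,"ay":0,"az":0.5,"claw":85},{"dx":0,"dy":2.5,"dz":70,"ax":0,"ay":0,"az":0.5,"claw":70},{"dx":0,"dy":2.5,"dz":82,"ax":0,"ay":0,"az":0.5,"claw":40},{"dx":0,"dy":2.5,"dz":82,"ax":0,"ay":0,"az":0.5,"claw":10},{"dx":0,"dy":2.5,"dz":82,"ax":0,"ay":0,"az":0.5,"claw":10},{"dx":0,"dy":2.5,"dz":82,"ax":0,"ay":0,"az":0.5,"claw":10},{"dx":0,"dy":2.5,"dz":82,"ax":0,"ay":0,"az":0.5,"claw":10}]' 25
python3 rel.py .5635 .138 .150 0; python3 -c "
from h import *
grab('wrist','w2')"
```

```text
clock: 2.87
position: [0.5637, 0.1375, 0.1506]
tool_rot: [-3.141, -0.0, -0.002]
force: [-5.2, 0.1, 4.1]
grip_width: 0.0191
t 2.87 pos [0.5637 0.1375 0.1506] yaw [-1.7996e+02 -2.0000e-02 -1.0000e-01] F [-5.2  0.1  4.1] w 0.0191
d [-0.2 -0.5  0.6] a [-0.04 -0.02 -0.1 ]
```

View pics/w2.png

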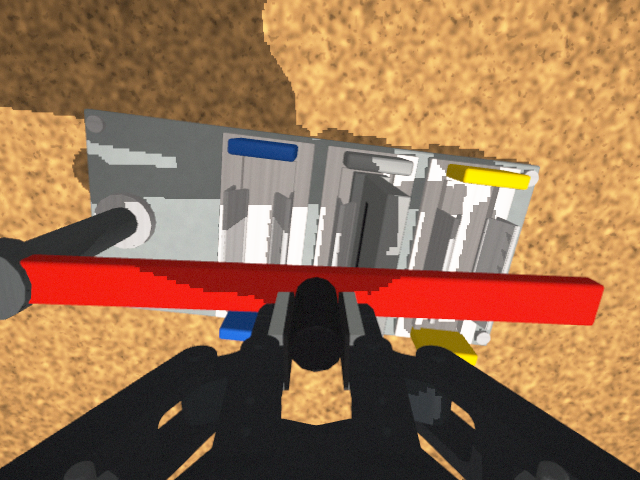

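Run:
```python
import numpy as np
a0=np.radians(-3.1)
for a in list(np.arange(1,37,4.25))+[39,43,47,51,55,59,63,67,71,73]:
    r=np.radians(a);print(round(a,1),(150*(np.cos(r)-np.cos(a0))).round(1),(-150*(np.sin(r)-np.sin(a0))).round(1))
```

```text
1.0 0.2 -10.7
5.2 -0.4 -21.8
9.5 -1.8 -32.9
13.8 -4.1 -43.8
18.0 -7.1 -54.5
22.2 -10.9 -64.9
26.5 -15.5 -75.0
30.8 -20.9 -84.8
35.0 -26.9 -94.1
39 -33.2 -102.5
43 -40.1 -110.4
47 -47.5 -117.8
51 -55.4 -124.7
55 -63.7 -131.0
59 -72.5 -136.7
63 -81.7 -141.8
67 -91.2 -146.2
71 -100.9 -149.9
73 -105.9 -151.6
```

```bash
python3 -m pendant '[{"dx":0,"dy":-10.7,"dz":0,"ax":0,"ay":0,"az":0,"claw":10},{"dx":-0.4,"dy":-21.8,"dz":0,"ax":0,"ay":0,"az":0,"claw":10},{"dx":-1.8,"dy":-32.9,"dz":0,"ax":0,"ay":0,"az":0,"claw":10},{"dx":-4.1,"dy":-43.8,"dz":0,"ax":0,"ay":0,"az":0,"claw":10},{"dx":-7.1,"dy":-54.5,"dz":0,"ax":0,"ay":0,"az":0,"claw":10},{"dx":-10.9,"dy":-64.9,"dz":0,"ax":0,"ay":0,"az":0,"claw":10},{"dx":-15.5,"dy":-75,"dz":0,"ax":0,"ay":0,"az":0,"claw":10},{"dx":-20.9,"dy":-84.8,"dz":0,"ax":0,"ay":0,"az":0,"claw":10},{"dx":-26.9,"dy":-94.1,"dz":0,"ax":0,"ay":0,"az":0,"claw":10},{"dx":-26.9,"dy":-94.1,"dz":0,"ax":0,"ay":0,"az":0,"claw":10}]' 25
python3 rel.py .458 .2891 .150 0
```

```text
clock: 3.75
position: [0.5362, 0.234, 0.1503]
tool_rot: [-3.14, -0.001, 0.0]
force: [-1.7, -0.1, 9.0]
grip_width: 0.0192
t 3.75 pos [0.5362 0.234  0.1503] yaw [-1.7991e+02 -4.0000e-02  3.0000e-02] F [-1.7 -0.1  9. ] w 0.0192
d [-78.2 -55.2   0.3] a [-0.09 -0.04  0.03]
```

```bash
python3 -m pendant '[{"dx":-6.3,"dy":-8.4,"dz":0,"ax":0,"ay":0,"az":0,"claw":10},{"dx":-13.2,"dy":-16.3,"dz":0,"ax":0,"ay":0,"az":0,"claw":10},{"dx":-20.6,"dy":-23.7,"dz":0,"ax":0,"ay":0,"az":0,"claw":10},{"dx":-28.5,"dy":-30.6,"dz":0,"ax":0,"ay":0,"az":0,"claw":10},{"dx":-36.8,"dy":-36.9,"dz":0,"ax":0,"ay":0,"az":0,"claw":10},{"dx":-45.6,"dy":-42.6,"dz":0,"ax":0,"ay":0,"az":0,"claw":10},{"dx":-54.8,"dy":-47.7,"dz":0,"ax":0,"ay":0,"az":0,"claw":10},{"dx":-64.3,"dy":-52.1,"dz":0,"ax":0,"ay":0,"az":0,"claw":10},{"dx":-74,"dy":-55.8,"dz":0,"ax":0,"ay":0,"az":0,"claw":10},{"dx":-79,"dy":-57.5,"dz":0,"ax":0,"ay":0,"az":0,"claw":10}]' 25
python3 rel.py .458 .2891 .150 0;  python3 -c "
from h import *
grab('scene','s2')"
```

```text
clock: 4.58
position: [0.458, 0.2915, 0.1504]
tool_rot: [-3.138, -0.003, -0.0]
force: [6.8, 11.7, -0.5]
grip_width: 0.0192
t 4.58 pos [0.458  0.2915 0.1504] yaw [-1.7982e+02 -1.5000e-01 -0.0000e+00] F [ 6.8 11.7 -0.5] w 0.0192
d [0.  2.4 0.3] a [-0.18 -0.15 -0.  ]
```

View pics/s2.png

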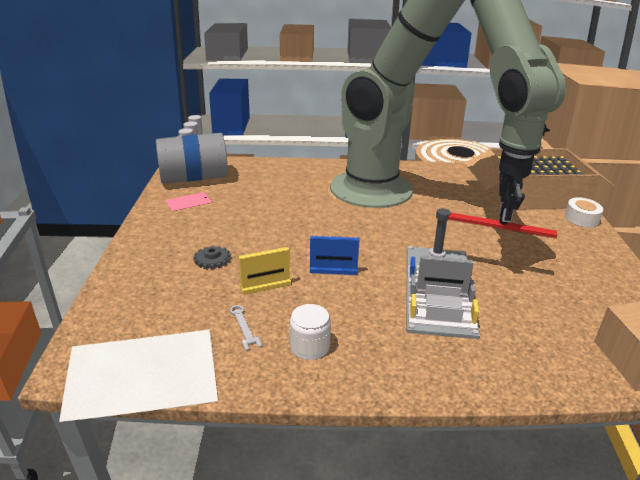

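```bash
python3 -m pendant '[{"dx":0,"dy":0,"dz":0,"ax":0,"ay":0,"az":0,"claw":60},{"dx":0,"dy":0,"dz":0,"ax":0,"ay":0,"az":0,"claw":60},{"dx":0,"dy":0,"dz":0,"ax":0,"ay":0,"az":0,"claw":60},{"dx":0,"dy":0,"dz":-20,"ax":0,"ay":0,"az":0,"claw":60},{"dx":0,"dy":0,"dz":-50,"ax":0,"ay":0,"az":0,"claw":60},{"dx":0,"dy":40,"dz":-80,"ax":0,"ay":0,"az":0,"claw":60},{"dx":10,"dy":80,"dz":-90,"ax":0,"ay":0,"az":0,"claw":60},{"dx":15,"dy":120,"dz":-90,"ax":0,"ay":0,"az":1.6,"claw":60},{"dx":20,"dy":160,"dz":-90,"ax":0,"ay":0,"az":1.6,"claw":60},{"dx":25,"dy":200,"dz":-90,"ax":0,"ay":0,"az":1.6,"claw":60}]' 25
python3 rel.py .4855 -.130 .240 -1.6
```

```text
clock: 5.47
position: [0.4822, 0.091, 0.2398]
tool_rot: [-3.141, -0.001, -0.03]
force: [1.3, -0.7, 0.1]
grip_width: 0.0601
t 5.47 pos [0.4822 0.091  0.2398] yaw [-1.7997e+02 -4.0000e-02 -1.7200e+00] F [ 1.3 -0.7  0.1] w 0.0601
d [  9.9 220.8  -0.3] a [-0.03 -0.04 -0.12]
```

```bash
python3 -m pendant '[{"dx":10,"dy":221,"dz":0,"ax":0,"ay":0,"az":0,"claw":60},{"dx":10,"dy":221,"dz":0,"ax":0,"ay":0,"az":0,"claw":60},{"dx":10,"dy":221,"dz":0,"ax":0,"ay":0,"az":0,"claw":60},{"dx":10,"dy":221,"dz":0,"ax":0,"ay":0,"az":0,"claw":60},{"dx":10,"dy":221,"dz":0,"ax":0,"ay":0,"az":0,"claw":60},{"dx":10,"dy":221,"dz":0,"ax":0,"ay":0,"az":0,"claw":60},{"dx":10,"dy":221,"dz":0,"ax":0,"ay":0,"az":0,"claw":60},{"dx":10,"dy":221,"dz":0,"ax":0,"ay":0,"az":0,"claw":60}]' 25
python3 rel.py .4855 -.130 .240 -1.6; python3 -c "
from h import *
grab('wrist','w3')"
```

```text
clock: 6.13
position: [0.4854, -0.1291, 0.2392]
tool_rot: [-3.142, 0.0, -0.032]
force: [-0.4, 0.3, 0.6]
grip_width: 0.0596
t 6.13 pos [ 0.4854 -0.1291  0.2392] yaw [-1.80e+02  2.00e-02 -1.84e+00] F [-0.4  0.3  0.6] w 0.0596
d [ 0.1  0.9 -0.8] a [-0.    0.02 -0.24]
```

View pics/w3.png

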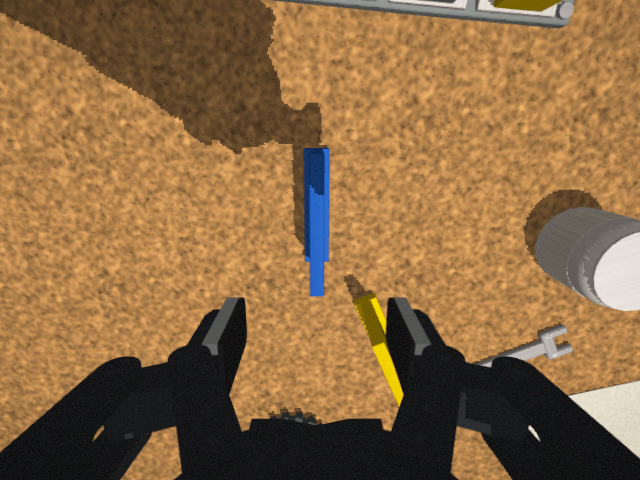

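Run:
```python
from h import *
f=grab("wrist")
a=onz(f,(317,296),.1);print(a); b=onz(f,(316.5,150),.1);print(b,np.linalg.norm(a-b),(a+b)/2,np.degrees(np.arctan2(*(b-a)[1::-1])))
cv2.imwrite("pics/e2.png",cv2.resize(f["image"][140:305,285:350],None,fx=3.5,fy=3.5,interpolation=cv2.INTER_CUBIC))
```

```text
[ 0.48475381 -0.18677965  0.1       ]
[ 0.48783558 -0.06531103  0.1       ] 0.12150771522203659 [ 0.48629469 -0.12604534  0.1       ] 88.54666189388979
```

View pics/e2.png

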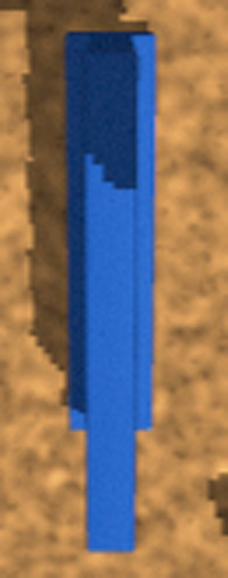

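```bash
python3 -m pendant '[{"dx":0.5,"dy":0,"dz":40,"ax":0,"ay":0,"az":0,"claw":60},{"dx":0.5,"dy":0,"dz":80,"ax":0,"ay":0,"az":0,"claw":60},{"dx":0.5,"dy":0,"dz":120,"ax":0,"ay":0,"az":0,"claw":60},{"dx":0.5,"dy":0,"dz":150,"ax":0,"ay":0,"az":0,"claw":60},{"dx":0.5,"dy":0,"dz":172,"ax":0,"ay":0,"az":0,"claw":60},{"dx":0.5,"dy":0,"dz":172,"ax":0,"ay":0,"az":0,"claw":30},{"dx":0.5,"dy":0,"dz":172,"ax":0,"ay":0,"az":0,"claw":5},{"dx":0.5,"dy":0,"dz":172,"ax":0,"ay":0,"az":0,"claw":5},{"dx":0.5,"dy":0,"dz":172,"ax":0,"ay":0,"az":0,"claw":5},{"dx":0.5,"dy":0,"dz":172,"ax":0,"ay":0,"az":0,"claw":5}]' 60
python3 rel.py .4855 -.129 .220 -1.6
```

```text
clock: 7.07
position: [0.4872, -0.128, 0.0688]
tool_rot: [-3.142, -0.003, -0.029]
force: [-0.7, 1.3, 11.4]
grip_width: 0.0113
t 7.07 pos [ 0.4872 -0.128   0.0688] yaw [-1.80e+02 -1.50e-01 -1.68e+00] F [-0.7  1.3 11.4] w 0.0113
d [  -1.3    1.  -151.2] a [-0.   -0.15 -0.08]
```

```bash
python3 -m pendant '[{"dx":0,"dy":0,"dz":-10,"ax":0,"ay":0,"az":0,"claw":5},{"dx":0,"dy":0,"dz":-30,"ax":0,"ay":0,"az":0,"claw":5},{"dx":0,"dy":0,"dz":-65,"ax":0,"ay":0,"az":0,"claw":5},{"dx":0,"dy":0,"dz":-100,"ax":0,"ay":0,"az":0,"claw":5},{"dx":0,"dy":0,"dz":-135,"ax":0,"ay":0,"az":0,"claw":5},{"dx":0,"dy":0,"dz":-165,"ax":0,"ay":0,"az":0,"claw":5},{"dx":0,"dy":0,"dz":-165,"ax":0,"ay":0,"az":0,"claw":5}]' 60
python3 rel.py .5200 .133 .235 -7.2;python3 -c "
from h import *
grab('wrist','w4');grab('scene','s4')"
```

```text
clock: 7.65
position: [0.488, -0.129, 0.2384]
tool_rot: [-3.141, -0.008, -0.03]
force: [0.6, -0.5, -2.2]
grip_width: 0.0112
t 7.65 pos [ 0.488  -0.129   0.2384] yaw [-179.99   -0.46   -1.74] F [ 0.6 -0.5 -2.2] w 0.0112
d [  24.  -262.9    3.6] a [-0.03 -0.46  5.46]
```

View pics/w4.png

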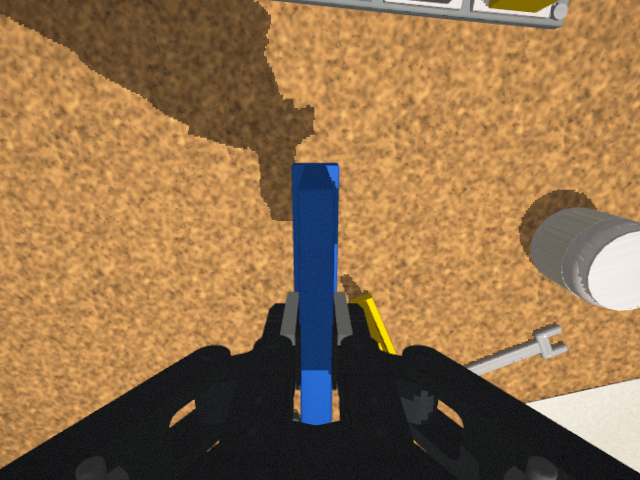

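View pics/s4.png

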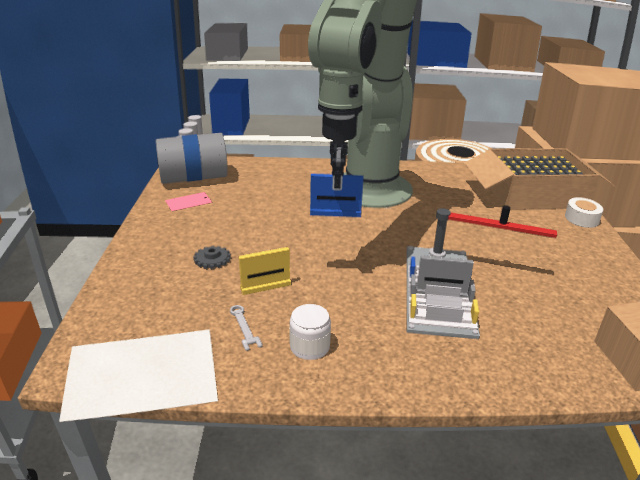

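```bash
python3 -m pendant '[{"dx":3,"dy":-30,"dz":0,"ax":0,"ay":0,"az":1,"claw":5},{"dx":6,"dy":-65,"dz":0,"ax":0,"ay":0,"az":2,"claw":5},{"dx":9,"dy":-100,"dz":0,"ax":0,"ay":0,"az":3,"claw":5},{"dx":12,"dy":-135,"dz":0,"ax":0,"ay":0,"az":4,"claw":5},{"dx":15,"dy":-170,"dz":0,"ax":0,"ay":0,"az":5,"claw":5},{"dx":18,"dy":-205,"dz":0,"ax":0,"ay":0,"az":5.5,"claw":5},{"dx":22,"dy":-235,"dz":0,"ax":0,"ay":0,"az":5.5,"claw":5},{"dx":24,"dy":-263,"dz":0,"ax":0,"ay":0,"az":5.5,"claw":5},{"dx":24,"dy":-263,"dz":0,"ax":0,"ay":0,"az":5.5,"claw":5},{"dx":24,"dy":-263,"dz":0,"ax":0,"ay":0,"az":5.5,"claw":5}]' 60
python3 rel.py .5200 .133 .235 -7.2;python3 -c "
from h import *
grab('wrist','w5');grab('scene','s5');grab('side','d5')"
```

```text
clock: 8.58
position: [0.5171, 0.1351, 0.231]
tool_rot: [3.14, 0.002, -0.123]
force: [0.6, -1.5, -3.1]
grip_width: 0.0112
t 8.58 pos [0.5171 0.1351 0.231 ] yaw [ 1.7993e+02  1.2000e-01 -7.0600e+00] F [ 0.6 -1.5 -3.1] w 0.0112
d [ 3.1  1.7 -4. ] a [0.07 0.12 0.14]
```

View pics/w5.png

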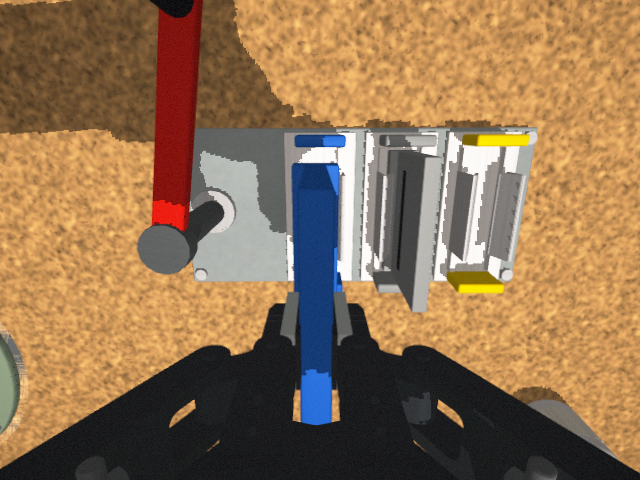

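View pics/d5.png

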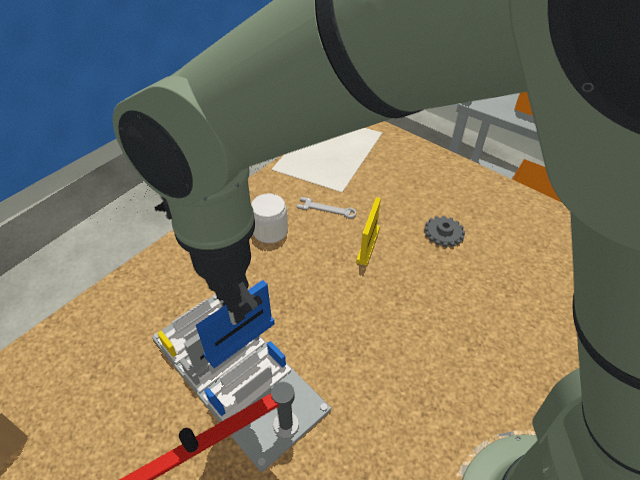

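Run:
```python
from h import *
f=grab("wrist")
im=f["image"]
cv2.imwrite("pics/e3.png",cv2.resize(im[120:220,260:380],None,fx=6,fy=6,interpolation=cv2.INTER_CUBIC))
a=onz(f,(320,141),.054);b=onz(f,(496,140),.054);print(a,b,np.degrees(np.arctan2(*(b-a)[1::-1])))
print(onz(f,(315.5,165),.164), observe()["position"])
```

```text
[0.52948326 0.19980229 0.054     ] [0.67821187 0.1813562  0.054     ] -7.0700136958143736
[0.52448094 0.1899737  0.164     ] [0.51774167 0.13268579 0.23198028]
```

View pics/e3.png

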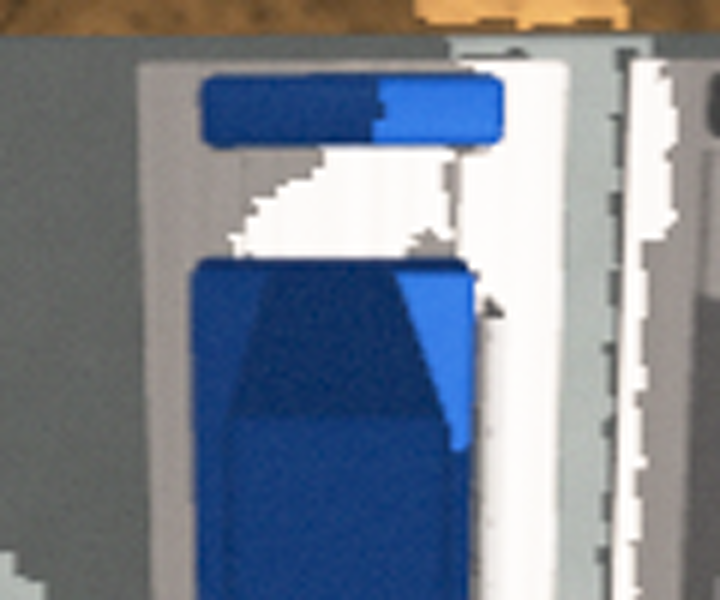

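```bash
python3 -m pendant '[{"dx":2.6,"dy":-1.6,"dz":20,"ax":0,"ay":0,"az":0.1,"claw":5},{"dx":2.6,"dy":-1.6,"dz":45,"ax":0,"ay":0,"az":0.1,"claw":5},{"dx":2.6,"dy":-1.6,"dz":70,"ax":0,"ay":0,"az":0.1,"claw":5},{"dx":2.6,"dy":-1.6,"dz":85,"ax":0,"ay":0,"az":0.1,"claw":5},{"dx":2.6,"dy":-1.6,"dz":92,"ax":0,"ay":0,"az":0.1,"claw":5},{"dx":2.6,"dy":-1.6,"dz":92,"ax":0,"ay":0,"az":0.1,"claw":5},{"dx":2.6,"dy":-1.6,"dz":92,"ax":0,"ay":0,"az":0.1,"claw":5}]' 60
python3 rel.py .5205 .134 .110 -7.2;python3 -c "
from h import *
grab('wrist','w6')
g=grab('side');cv2.imwrite('pics/d6.png',cv2.resize(g['image'][270:470,140:340],None,fx=3,fy=3))
g=grab('scene');cv2.imwrite('pics/s6.png',cv2.resize(g['image'][200:345,385:500],None,fx=4,fy=4))"
```

```text
clock: 9.37
position: [0.5211, 0.1346, 0.1408]
tool_rot: [3.142, -0.0, -0.128]
force: [0.5, -0.7, -2.5]
grip_width: 0.0109
t 9.37 pos [0.5211 0.1346 0.1408] yaw [ 1.80e+02 -2.00e-02 -7.36e+00] F [ 0.5 -0.7 -2.5] w 0.0109
d [-0.5  0.7 30.8] a [ 0.   -0.02 -0.16]
```

View pics/w6.png

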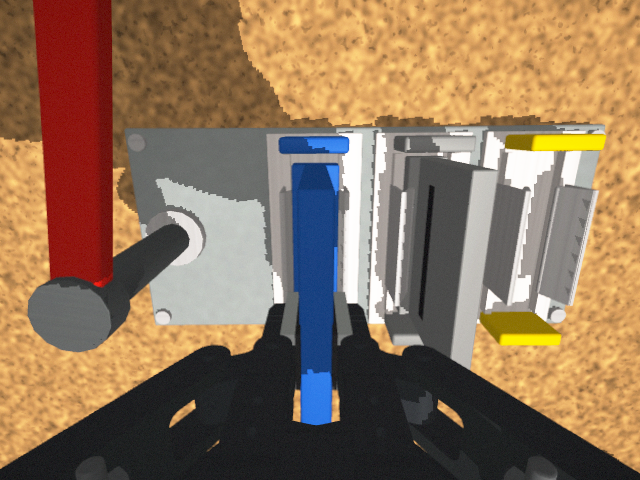

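View pics/d6.png

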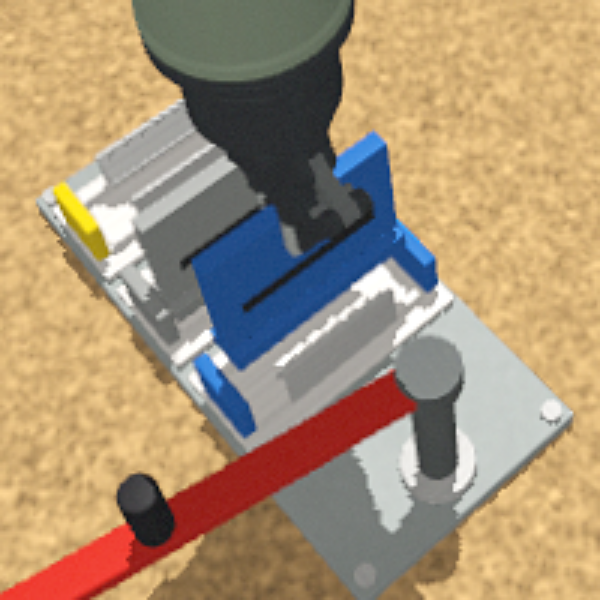

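View pics/s6.png

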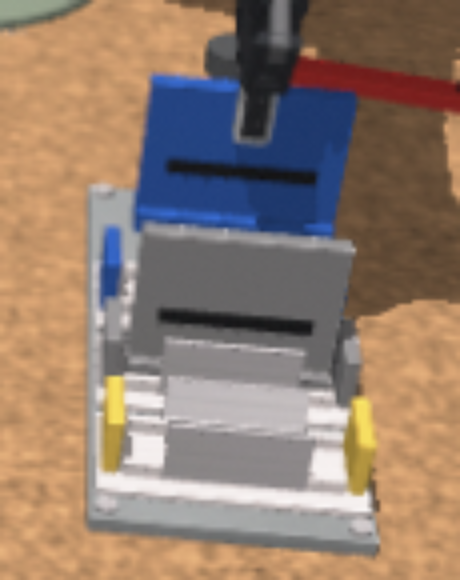

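Run:
```python
from h import *
f=grab("wrist")
a=onz(f,(314,145),.054);b=onz(f,(315.5,164.5),.0735);d=a-b
u=np.array([.125,.992]);v=np.array([.992,-.125]);print(a,b,"along",d[:2]@u,"across",d[:2]@v)
```

```text
[0.52882613 0.20293619 0.054     ] [0.5284407  0.19280728 0.0735    ] along 0.010096061544688796 across -0.000883761591881126
```

```bash
python3 -m pendant '[{"dx":-0.5,"dy":0,"dz":8,"ax":0,"ay":0,"az":0,"claw":5},{"dx":-0.5,"dy":0,"dz":16,"ax":0,"ay":0,"az":0,"claw":5},{"dx":-0.5,"dy":0,"dz":22,"ax":0,"ay":0,"az":0,"claw":5},{"dx":-0.5,"dy":0,"dz":25,"ax":0,"ay":0,"az":0,"claw":5},{"dx":-0.5,"dy":0,"dz":27,"ax":0,"ay":0,"az":0,"claw":5},{"dx":-0.5,"dy":0,"dz":29,"ax":0,"ay":0,"az":0,"claw":5},{"dx":-0.5,"dy":0,"dz":31,"ax":0,"ay":0,"az":0,"claw":5},{"dx":-0.5,"dy":0,"dz":32,"ax":0,"ay":0,"az":0,"claw":5}]' 90
python3 rel.py .5205 .134 .0865 -7.2
```

```text
clock: 10.23
position: [0.5205, 0.1353, 0.1084]
tool_rot: [-3.141, -0.0, -0.128]
force: [0.3, -0.6, 3.6]
grip_width: 0.0109
t 10.23 pos [0.5205 0.1353 0.1084] yaw [-1.7999e+02 -3.0000e-02 -7.3100e+00] F [ 0.3 -0.6  3.6] w 0.0109
d [ 0.1  1.3 21.9] a [-0.01 -0.03 -0.11]
```

```bash
python3 -m pendant '[{"dx":0,"dy":1,"dz":1.5,"ax":0,"ay":0,"az":0,"claw":5},{"dx":0,"dy":1,"dz":3,"ax":0,"ay":0,"az":0,"claw":5},{"dx":0,"dy":1,"dz":4.5,"ax":0,"ay":0,"az":0,"claw":5},{"dx":0,"dy":1,"dz":6,"ax":0,"ay":0,"az":0,"claw":5},{"dx":0,"dy":1,"dz":7.5,"ax":0,"ay":0,"az":0,"claw":5},{"dx":0,"dy":1,"dz":9,"ax":0,"ay":0,"az":0,"claw":5}]' 90
python3 rel.py .5205 .134 .0865 -7.2
```

```text
clock: 10.73
position: [0.5201, 0.1342, 0.0991]
tool_rot: [3.141, 0.0, -0.127]
force: [1.5, -0.0, -0.5]
grip_width: 0.0107
t 10.73 pos [0.5201 0.1342 0.0991] yaw [179.99   0.    -7.3 ] F [ 1.5 -0.  -0.5] w 0.0107
d [ 0.4  0.1 12.6] a [ 0.01  0.   -0.1 ]
```

```bash
python3 -m pendant '[{"dx":0,"dy":0,"dz":1.5,"ax":0,"ay":0,"az":0,"claw":5},{"dx":0,"dy":0,"dz":3,"ax":0,"ay":0,"az":0,"claw":5},{"dx":0,"dy":0,"dz":4.5,"ax":0,"ay":0,"az":0,"claw":5},{"dx":0,"dy":0,"dz":6,"ax":0,"ay":0,"az":0,"claw":5},{"dx":0,"dy":0,"dz":7.5,"ax":0,"ay":0,"az":0,"claw":5},{"dx":0,"dy":0,"dz":9,"ax":0,"ay":0,"az":0,"claw":5}]' 90
python3 rel.py .5205 .134 .0865 -7.2;python3 -c "
from h import *
grab('wrist','w7')
g=grab('side');cv2.imwrite('pics/d7.png',cv2.resize(g['image'][270:470,140:340],None,fx=3,fy=3))"
```

```text
clock: 11.23
position: [0.5201, 0.1342, 0.0901]
tool_rot: [3.142, 0.0, -0.128]
force: [0.8, 0.2, -2.9]
grip_width: 0.0105
t 11.23 pos [0.5201 0.1342 0.0901] yaw [180.     0.    -7.31] F [ 0.8  0.2 -2.9] w 0.0105
d [0.4 0.2 3.6] a [ 0.    0.   -0.11]
```

View pics/d7.png

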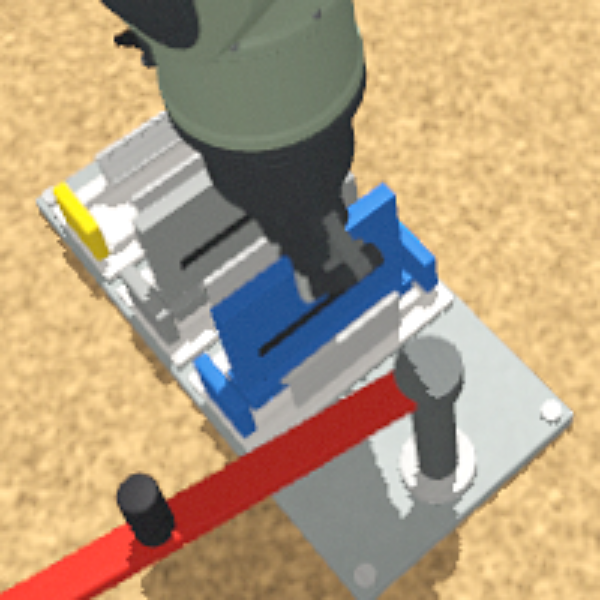

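View pics/w7.png

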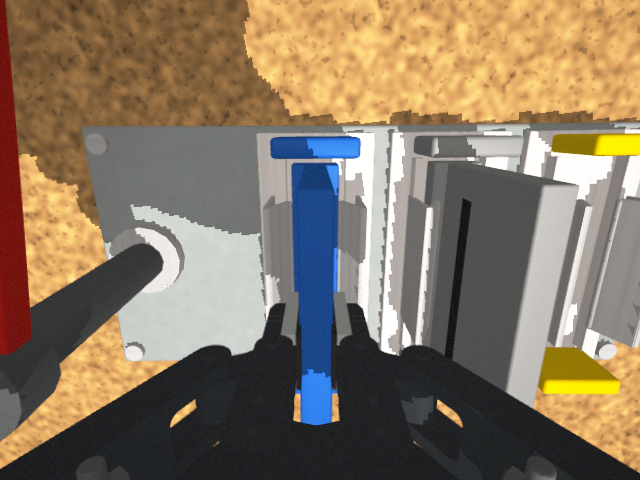

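```bash
python3 -m pendant '[{"dx":0,"dy":0,"dz":1.5,"ax":0,"ay":0,"az":0,"claw":5},{"dx":0,"dy":0,"dz":2.5,"ax":0,"ay":0,"az":0,"claw":5},{"dx":0,"dy":0,"dz":3.5,"ax":0,"ay":0,"az":0,"claw":5}]' 90
python3 rel.py .5205 .134 .0865 -7.2
```

```text
clock: 11.58
position: [0.5201, 0.1342, 0.0869]
tool_rot: [-3.141, 0.0, -0.128]
force: [-7.0, -2.6, 33.4]
grip_width: 0.0103
t 11.58 pos [0.5201 0.1342 0.0869] yaw [-1.7999e+02  1.0000e-02 -7.3200e+00] F [-7.  -2.6 33.4] w 0.0103
d [0.4 0.1 0.4] a [-0.01  0.01 -0.12]
```

```bash
python3 -m pendant '[{"dx":0,"dy":0,"dz":-0.5,"ax":0,"ay":0,"az":0,"claw":35},{"dx":0,"dy":0,"dz":-0.5,"ax":0,"ay":0,"az":0,"claw":35},{"dx":0,"dy":0,"dz":-0.5,"ax":0,"ay":0,"az":0,"claw":35},{"dx":0,"dy":0,"dz":-15,"ax":0,"ay":0,"az":0,"claw":35},{"dx":0,"dy":0,"dz":-50,"ax":0,"ay":0,"az":0,"claw":35},{"dx":0,"dy":0,"dz":-90,"ax":0,"ay":0,"az":0,"claw":40},{"dx":0,"dy":0,"dz":-130,"ax":0,"ay":0,"az":0,"claw":60},{"dx":0,"dy":40,"dz":-150,"ax":0,"ay":0,"az":0,"claw":60},{"dx":0,"dy":80,"dz":-150,"ax":0,"ay":0,"az":0,"claw":60}]' 60
python3 rel.py .5575 -.293 .235 20.7;python3 -c "
from h import *
grab('wrist','w8')
g=grab('side','side8');cv2.imwrite('pics/d8.png',cv2.resize(g['image'][270:470,140:340],None,fx=3,fy=3))"
```

```text
clock: 12.33
position: [0.5117, 0.0573, 0.2404]
tool_rot: [-3.139, -0.005, -0.123]
force: [1.7, -1.2, -0.6]
grip_width: 0.06
t 12.33 pos [0.5117 0.0573 0.2404] yaw [-179.83   -0.3    -7.05] F [ 1.7 -1.2 -0.6] w 0.06
d [ 88.4 342.    4.9] a [ -0.09  -0.33 -27.75]
```

View pics/d8.png

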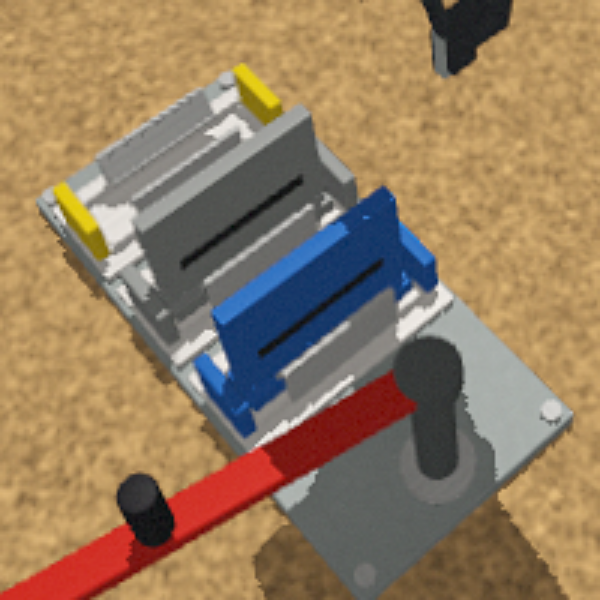

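View pics/w8.png

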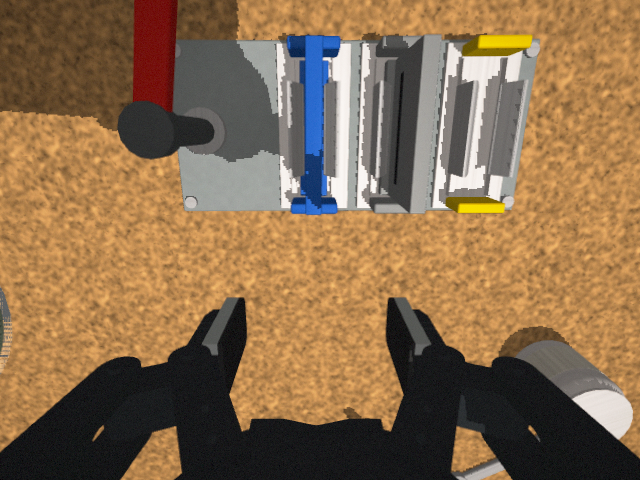

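Run:
```python
from h import *
f=grab("wrist");g=grab("side");h=grab("scene","s8")
cv2.imwrite("pics/e4.png",np.vstack([cv2.resize(f["image"][25:225,260:370],None,fx=4,fy=2.9,interpolation=cv2.INTER_CUBIC)]))
cv2.imwrite("pics/e5.png",cv2.resize(h["image"][235:295,400:480],None,fx=8,fy=8,interpolation=cv2.INTER_CUBIC))
cv2.imwrite("pics/e6.png",cv2.resize(g["image"][325:415,200:290],None,fx=6.5,fy=6.5,interpolation=cv2.INTER_CUBIC))
```

```text
(no output)
```

View pics/e4.png

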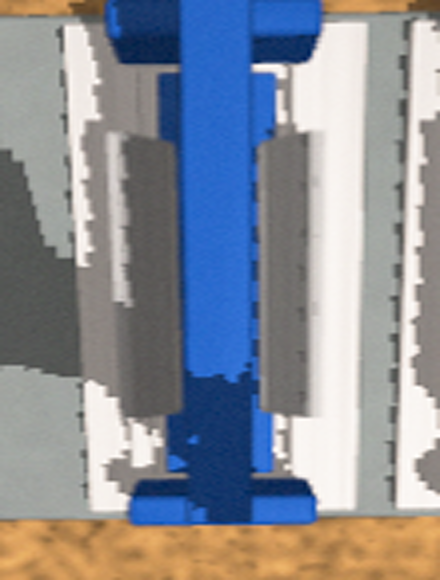

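View pics/e5.png

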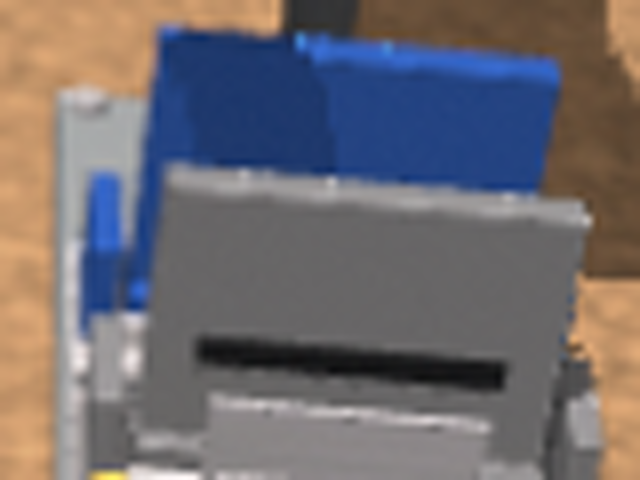

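View pics/e6.png

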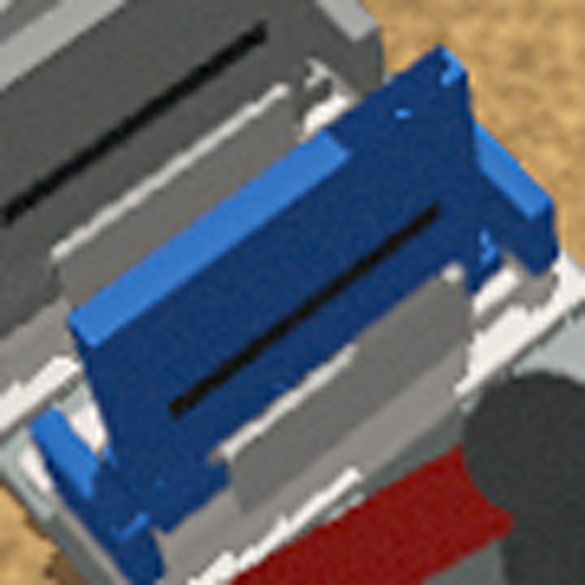

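```bash
python3 - <<'E'
from h import *
g=grab("side");h=grab("scene")
s=lambda x,y:((x+.5)/8-.5+400,(y+.5)/8-.5+235)
t=lambda x,y:((x+.5)/6.5-.5+200,(y+.5)/6.5-.5+325)
a=tri(h,s(162,33),g,t(452,58));b=tri(h,s(557,68),g,t(82,328));print(a,b,(a[0]+b[0])/2,np.linalg.norm(a[0]-b[0]))
E
python3 rel.py .5575 -.293 .235 20.7
```

```text
(array([0.51120785, 0.07378063, 0.11746656]), [np.float64(4.854691498098315e-06), np.float64(4.854691498249496e-06)]) (array([0.5268741 , 0.19047713, 0.1181784 ]), [np.float64(0.00043487225098038545), np.float64(0.0004348722509802924)]) [0.51904097 0.13212888 0.11782248] 0.11774553899037327
t 12.68 pos [0.5101 0.0569 0.2364] yaw [ 1.80e+02  3.00e-02 -7.23e+00] F [ 0.1 -0.3 -0.7] w 0.0597
d [ 91.1 341.1   1.4] a [ -0.     0.03 -27.93]
```

```bash
python3 -m pendant '[{"dx":92,"dy":341,"dz":0,"ax":0,"ay":0,"az":-28,"claw":60},{"dx":92,"dy":341,"dz":0,"ax":0,"ay":0,"az":-28,"claw":60},{"dx":92,"dy":341,"dz":0,"ax":0,"ay":0,"az":-28,"claw":60},{"dx":92,"dy":341,"dz":0,"ax":0,"ay":0,"az":-28,"claw":60},{"dx":92,"dy":341,"dz":0,"ax":0,"ay":0,"az":-28,"claw":60},{"dx":92,"dy":341,"dz":0,"ax":0,"ay":0,"az":-28,"claw":60},{"dx":92,"dy":341,"dz":0,"ax":0,"ay":0,"az":-28,"claw":60},{"dx":92,"dy":341,"dz":0,"ax":0,"ay":0,"az":-28,"claw":60},{"dx":92,"dy":341,"dz":0,"ax":0,"ay":0,"az":-28,"claw":60},{"dx":92,"dy":341,"dz":0,"ax":0,"ay":0,"az":-28,"claw":60}]' 60
python3 -m pendant '[{"dx":0,"dy":0,"dz":0,"ax":0,"ay":0,"az":0,"claw":60},{"dx":0,"dy":0,"dz":0,"ax":0,"ay":0,"az":0,"claw":60}]' 60
python3 rel.py .5586 -.293 .235 20.7;python3 -c "
from h import *
f=grab('wrist','w9');cv2.imwrite('pics/e7.png',cv2.resize(f['image'][120:320,260:380],None,fx=2.9,fy=2.9,interpolation=cv2.INTER_CUBIC))"
```

```text
clock: 13.52
position: [0.5571, -0.3008, 0.236]
tool_rot: [3.139, 0.002, 0.356]
force: [0.1, 0.1, -0.5]
grip_width: 0.0601
clock: 13.68
position: [0.5583, -0.2928, 0.236]
tool_rot: [-3.14, 0.001, 0.362]
force: [0.1, 1.0, 0.6]
grip_width: 0.06
t 13.68 pos [ 0.5583 -0.2928  0.236 ] yaw [-1.7993e+02  4.0000e-02  2.0750e+01] F [0.1 1.  0.6] w 0.06
d [0.2 0.2 1. ] a [-0.07  0.04  0.05]
```

View pics/w9.png

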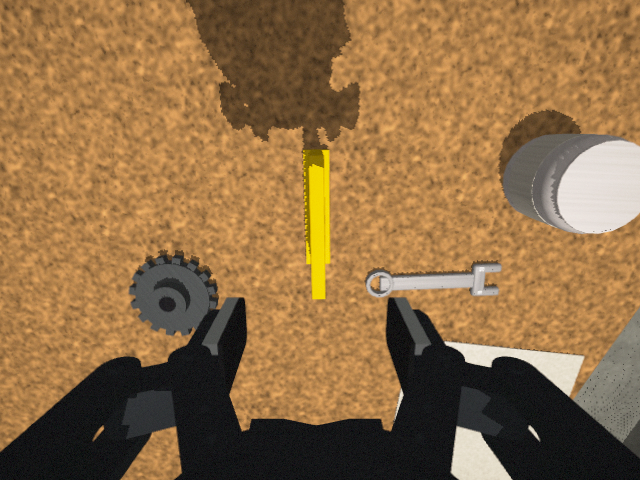

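View pics/e7.png

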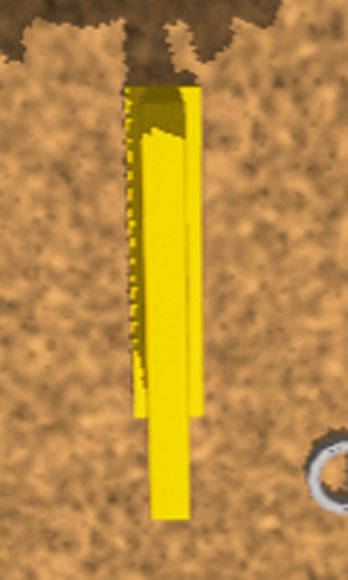

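Run:
```python
from h import *
f=grab("wrist");s=lambda x,y:((x+.5)/2.9-.5+260,(y+.5)/2.9-.5+120)
a=onz(f,s(170.5,519),.1);b=onz(f,s(162.5,90),.1);d=b-a
print(a,b,(a+b)/2,np.linalg.norm(d),np.degrees(np.arctan2(d[1],d[0])))
```

```text
[ 0.5820188  -0.34736726  0.1       ] [ 0.53634866 -0.23399945  0.1       ] [ 0.55918373 -0.29068336  0.1       ] 0.12222120765154412 111.94200735861918
```

```bash
python3 -m pendant '[{"dx":0.5,"dy":0,"dz":40,"ax":0,"ay":0,"az":-0.5,"claw":60},{"dx":0.5,"dy":0,"dz":80,"ax":0,"ay":0,"az":-0.5,"claw":60},{"dx":0.5,"dy":0,"dz":120,"ax":0,"ay":0,"az":-0.5,"claw":60},{"dx":0.5,"dy":0,"dz":150,"ax":0,"ay":0,"az":-0.5,"claw":60},{"dx":0.5,"dy":0,"dz":168,"ax":0,"ay":0,"az":-0.5,"claw":60},{"dx":0.5,"dy":0,"dz":168,"ax":0,"ay":0,"az":-0.5,"claw":30},{"dx":0.5,"dy":0,"dz":168,"ax":0,"ay":0,"az":-0.5,"claw":5},{"dx":0.5,"dy":0,"dz":168,"ax":0,"ay":0,"az":-0.5,"claw":5},{"dx":0.5,"dy":0,"dz":168,"ax":0,"ay":0,"az":-0.5,"claw":5},{"dx":0.5,"dy":0,"dz":168,"ax":0,"ay":0,"az":-0.5,"claw":5}]' 60
python3 rel.py .5586 -.293 .235 21.2
```

```text
clock: 14.62
position: [0.5597, -0.2939, 0.0708]
tool_rot: [3.14, -0.002, 0.37]
force: [0.1, 2.0, 8.4]
grip_width: 0.0112
t 14.62 pos [ 0.5597 -0.2939  0.0708] yaw [ 1.7989e+02 -1.3000e-01  2.1220e+01] F [0.1 2.  8.4] w 0.0112
d [  -0.3   -0.9 -164.2] a [ 0.11 -0.13  0.02]
```

```bash
python3 -m pendant '[{"dx":0,"dy":0,"dz":-10,"ax":0,"ay":0,"az":0,"claw":5},{"dx":0,"dy":0,"dz":-30,"ax":0,"ay":0,"az":0,"claw":5},{"dx":0,"dy":0,"dz":-65,"ax":0,"ay":0,"az":0,"claw":5},{"dx":0,"dy":0,"dz":-100,"ax":0,"ay":0,"az":0,"claw":5},{"dx":0,"dy":0,"dz":-135,"ax":0,"ay":0,"az":0,"claw":5},{"dx":0,"dy":0,"dz":-165,"ax":0,"ay":0,"az":0,"claw":5},{"dx":0,"dy":0,"dz":-165,"ax":0,"ay":0,"az":0,"claw":5}]' 60
python3 rel.py .6750 .1145 .236 -7.2
```

```text
clock: 15.2
position: [0.5602, -0.2952, 0.2412]
tool_rot: [3.135, -0.007, 0.369]
force: [-0.3, -0.3, -1.8]
grip_width: 0.0109
t 15.2 pos [ 0.5602 -0.2952  0.2412] yaw [179.64  -0.38  21.17] F [-0.3 -0.3 -1.8] w 0.0109
d [ 254.9 -340.7    4.8] a [ 0.25 -0.46 28.37]
```

```bash
python3 -m pendant '[{"dx":18,"dy":-24,"dz":0,"ax":0,"ay":0,"az":2,"claw":5},{"dx":36,"dy":-48,"dz":0,"ax":0,"ay":0,"az":4,"claw":5},{"dx":54,"dy":-72,"dz":0,"ax":0,"ay":0,"az":6,"claw":5},{"dx":72,"dy":-96,"dz":0,"ax":0,"ay":0,"az":8,"claw":5},{"dx":90,"dy":-120,"dz":0,"ax":0,"ay":0,"az":10,"claw":5},{"dx":108,"dy":-144,"dz":0,"ax":0,"ay":0,"az":12,"claw":5},{"dx":126,"dy":-168,"dz":0,"ax":0,"ay":0,"az":14,"claw":5},{"dx":144,"dy":-192,"dz":0,"ax":0,"ay":0,"az":16,"claw":5},{"dx":162,"dy":-216,"dz":0,"ax":0,"ay":0,"az":18,"claw":5},{"dx":180,"dy":-240,"dz":0,"ax":0,"ay":0,"az":20,"claw":5}]' 60
python3 rel.py .6750 .1145 .236 -7.2
```

```text
clock: 16.03
position: [0.6396, -0.0034, 0.2347]
tool_rot: [-3.141, -0.001, 0.019]
force: [0.7, -0.0, -1.5]
grip_width: 0.0108
t 16.03 pos [ 0.6396 -0.0034  0.2347] yaw [-1.7998e+02 -4.0000e-02  1.0900e+00] F [ 0.7 -0.  -1.5] w 0.0108
d [  37.7 -117.2   -1.2] a [-0.02 -0.04  8.29]
```

```bash
python3 -m pendant '[{"dx":8,"dy":-30,"dz":0,"ax":0,"ay":0,"az":2,"claw":5},{"dx":18,"dy":-60,"dz":0,"ax":0,"ay":0,"az":5,"claw":5},{"dx":28,"dy":-90,"dz":0,"ax":0,"ay":0,"az":7,"claw":5},{"dx":35,"dy":-110,"dz":0,"ax":0,"ay":0,"az":8.3,"claw":5},{"dx":37.5,"dy":-117,"dz":0,"ax":0,"ay":0,"az":8.3,"claw":5},{"dx":37.5,"dy":-117,"dz":0,"ax":0,"ay":0,"az":8.3,"claw":5},{"dx":37.5,"dy":-117,"dz":0,"ax":0,"ay":0,"az":8.3,"claw":5}]' 60
python3 rel.py .6750 .1145 .236 -7.2;python3 -c "
from h import *
f=grab('wrist','w10')"
```

```text
clock: 16.62
position: [0.6743, 0.112, 0.2342]
tool_rot: [3.141, -0.0, -0.124]
force: [0.0, -0.9, -1.5]
grip_width: 0.0106
t 16.62 pos [0.6743 0.112  0.2342] yaw [ 1.7997e+02 -1.0000e-02 -7.0900e+00] F [ 0.  -0.9 -1.5] w 0.0106
d [ 0.4 -2.5 -1.8] a [ 0.03 -0.01  0.11]
```

View pics/w10.png

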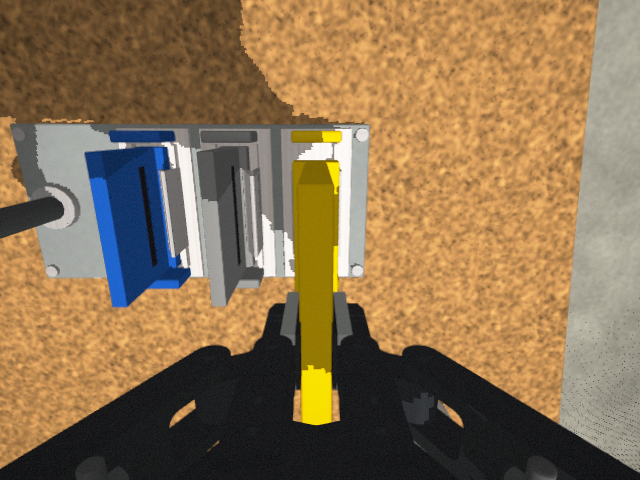

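```bash
python3 -m pendant '[{"dx":0.4,"dy":-1.5,"dz":20,"ax":0,"ay":0,"az":0.1,"claw":5},{"dx":0.4,"dy":-1.5,"dz":45,"ax":0,"ay":0,"az":0.1,"claw":5},{"dx":0.4,"dy":-1.5,"dz":70,"ax":0,"ay":0,"az":0.1,"claw":5},{"dx":0.4,"dy":-1.5,"dz":85,"ax":0,"ay":0,"az":0.1,"claw":5},{"dx":0.4,"dy":-1.5,"dz":91,"ax":0,"ay":0,"az":0.1,"claw":5},{"dx":0.4,"dy":-1.5,"dz":91,"ax":0,"ay":0,"az":0.1,"claw":5},{"dx":0.4,"dy":-1.5,"dz":91,"ax":0,"ay":0,"az":0.1,"claw":5}]' 60
python3 rel.py .6750 .1145 .110 -7.2;python3 -c "
from h import *
f=grab('wrist','w11');g=grab('scene');cv2.imwrite('pics/s11.png',cv2.resize(g['image'][200:345,385:500],None,fx=4,fy=4))"
```

```text
clock: 17.25
position: [0.6755, 0.1132, 0.1438]
tool_rot: [3.142, -0.001, -0.127]
force: [0.2, 0.2, -0.6]
grip_width: 0.0111
t 17.25 pos [0.6755 0.1132 0.1438] yaw [ 1.80e+02 -5.00e-02 -7.27e+00] F [ 0.2  0.2 -0.6] w 0.0111
d [-0.7 -1.2 33.8] a [ 0.   -0.05 -0.07]
```

View pics/w11.png

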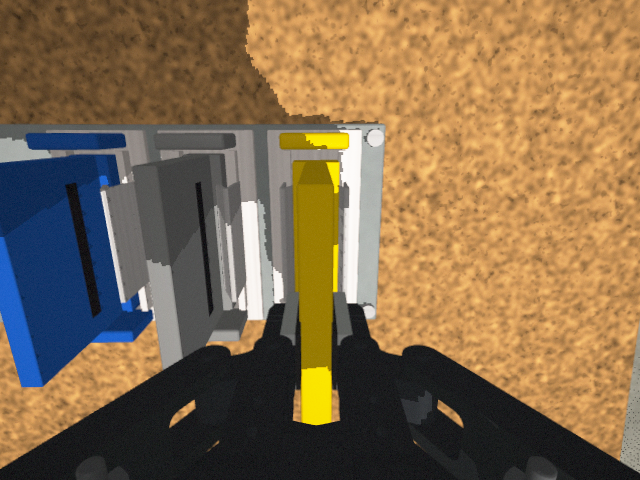

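View pics/s11.png

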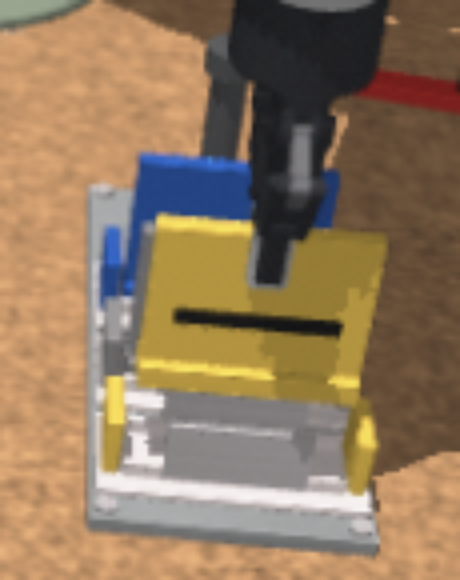

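```bash
python3 -m pendant '[{"dx":-0.6,"dy":-0.5,"dz":8,"ax":0,"ay":0,"az":0,"claw":5},{"dx":-0.6,"dy":-0.5,"dz":16,"ax":0,"ay":0,"az":0,"claw":5},{"dx":-0.6,"dy":-0.5,"dz":22,"ax":0,"ay":0,"az":0,"claw":5},{"dx":-0.6,"dy":-0.5,"dz":26,"ax":0,"ay":0,"az":0,"claw":5},{"dx":-0.6,"dy":-0.5,"dz":29,"ax":0,"ay":0,"az":0,"claw":5},{"dx":-0.6,"dy":-0.5,"dz":31,"ax":0,"ay":0,"az":0,"claw":5},{"dx":-0.6,"dy":-0.5,"dz":32,"ax":0,"ay":0,"az":0,"claw":5},{"dx":-0.6,"dy":-0.5,"dz":33,"ax":0,"ay":0,"az":0,"claw":5}]' 90
python3 rel.py .675 .1145 .0888 -7.2
```

```text
clock: 18.02
position: [0.6749, 0.1148, 0.1101]
tool_rot: [-3.141, -0.001, -0.126]
force: [0.4, -0.6, 4.9]
grip_width: 0.0104
t 18.02 pos [0.6749 0.1148 0.1101] yaw [-1.7999e+02 -4.0000e-02 -7.2100e+00] F [ 0.4 -0.6  4.9] w 0.0104
d [ 0.1  0.3 21.3] a [-0.01 -0.04 -0.01]
```

```bash
python3 -m pendant '[{"dx":0,"dy":0,"dz":1.5,"ax":0,"ay":0,"az":0,"claw":5},{"dx":0,"dy":0,"dz":3,"ax":0,"ay":0,"az":0,"claw":5},{"dx":0,"dy":0,"dz":4.5,"ax":0,"ay":0,"az":0,"claw":5},{"dx":0,"dy":0,"dz":6,"ax":0,"ay":0,"az":0,"claw":5}]' 90
python3 rel.py .675 .1145 .0888 -7.2
```

```text
clock: 18.35
position: [0.6754, 0.1148, 0.1049]
tool_rot: [-3.141, -0.002, -0.126]
force: [-0.6, 0.5, 1.7]
grip_width: 0.0103
t 18.35 pos [0.6754 0.1148 0.1049] yaw [-1.7996e+02 -1.0000e-01 -7.2100e+00] F [-0.6  0.5  1.7] w 0.0103
d [-0.4  0.4 16.1] a [-0.04 -0.1  -0.01]
```

```bash
python3 -m pendant '[{"dx":-0.3,"dy":0,"dz":1.5,"ax":0,"ay":0,"az":0,"claw":5},{"dx":-0.3,"dy":0,"dz":3,"ax":0,"ay":0,"az":0,"claw":5},{"dx":-0.3,"dy":0,"dz":4.5,"ax":0,"ay":0,"az":0,"claw":5},{"dx":-0.3,"dy":0,"dz":6,"ax":0,"ay":0,"az":0,"claw":5},{"dx":-0.3,"dy":0,"dz":7.5,"ax":0,"ay":0,"az":0,"claw":5},{"dx":-0.3,"dy":0,"dz":9,"ax":0,"ay":0,"az":0,"claw":5},{"dx":-0.3,"dy":0,"dz":10.5,"ax":0,"ay":0,"az":0,"claw":5},{"dx":-0.3,"dy":0,"dz":12,"ax":0,"ay":0,"az":0,"claw":5}]' 90
python3 rel.py .675 .1145 .0888 -7.2
```

```text
clock: 19.02
position: [0.6743, 0.1147, 0.0915]
tool_rot: [3.141, 0.0, -0.126]
force: [0.7, 0.0, -5.0]
grip_width: 0.0108
t 19.02 pos [0.6743 0.1147 0.0915] yaw [ 1.7999e+02  1.0000e-02 -7.2100e+00] F [ 0.7  0.  -5. ] w 0.0108
d [0.7 0.2 2.7] a [ 0.01  0.01 -0.01]
```

```bash
python3 -m pendant '[{"dx":0,"dy":0,"dz":1.2,"ax":0,"ay":0,"az":0,"claw":5},{"dx":0,"dy":0,"dz":2.2,"ax":0,"ay":0,"az":0,"claw":5}]' 90
python3 rel.py .675 .1145 .0888 -7.2
```

```text
clock: 19.18
position: [0.6739, 0.1148, 0.089]
tool_rot: [3.141, 0.001, -0.126]
force: [-0.1, -0.3, -2.6]
grip_width: 0.0105
t 19.18 pos [0.6739 0.1148 0.089 ] yaw [ 1.7998e+02  6.0000e-02 -7.2100e+00] F [-0.1 -0.3 -2.6] w 0.0105
d [1.1 0.2 0.2] a [ 0.02  0.06 -0.01]
```

```bash
python3 -m pendant '[{"dx":0,"dy":0,"dz":0.7,"ax":0,"ay":0,"az":0,"claw":5},{"dx":0,"dy":0,"dz":1.4,"ax":0,"ay":0,"az":0,"claw":5}]' 90
python3 rel.py .675 .1145 .0888 -7.2
```

```text
clock: 19.35
position: [0.6743, 0.1149, 0.0888]
tool_rot: [-3.141, 0.0, -0.126]
force: [-8.6, -0.2, 21.2]
grip_width: 0.0105
t 19.35 pos [0.6743 0.1149 0.0888] yaw [-1.7998e+02  1.0000e-02 -7.2000e+00] F [-8.6 -0.2 21.2] w 0.0105
d [0.8 0.3 0. ] a [-0.02  0.01 -0.  ]
```

```bash
python3 -m pendant '[{"dx":0,"dy":0,"dz":-0.5,"ax":0,"ay":0,"az":0,"claw":35},{"dx":0,"dy":0,"dz":-0.5,"ax":0,"ay":0,"az":0,"claw":35},{"dx":0,"dy":0,"dz":-0.5,"ax":0,"ay":0,"az":0,"claw":35},{"dx":0,"dy":0,"dz":-15,"ax":0,"ay":0,"az":0,"claw":35},{"dx":0,"dy":0,"dz":-50,"ax":0,"ay":0,"az":0,"claw":35},{"dx":0,"dy":0,"dz":-90,"ax":0,"ay":0,"az":0,"claw":40},{"dx":0,"dy":0,"dz":-130,"ax":0,"ay":0,"az":0,"claw":60},{"dx":-40,"dy":20,"dz":-150,"ax":0,"ay":0,"az":0,"claw":60},{"dx":-80,"dy":40,"dz":-150,"ax":0,"ay":0,"az":0,"claw":60},{"dx":-80,"dy":70,"dz":-150,"ax":0,"ay":0,"az":0,"claw":60}]' 60
python3 rel.py .458 .289 .24 0;python3 -c "
from h import *
grab('wrist','w12')
g=grab('side','side12');cv2.imwrite('pics/d12.png',cv2.resize(g['image'][270:470,140:340],None,fx=3,fy=3))
g=grab('scene');cv2.imwrite('pics/s12.png',cv2.resize(g['image'][225:345,395:490],None,fx=5,fy=5,interpolation=2))"
```

```text
clock: 20.18
position: [0.5829, 0.0582, 0.2401]
tool_rot: [-3.138, -0.0, -0.121]
force: [1.1, -0.3, -1.2]
grip_width: 0.0604
t 20.18 pos [0.5829 0.0582 0.2401] yaw [-179.82   -0.     -6.96] F [ 1.1 -0.3 -1.2] w 0.0604
d [-152.  -213.9    0.7] a [-0.18 -0.01 -6.96]
```

View pics/d12.png

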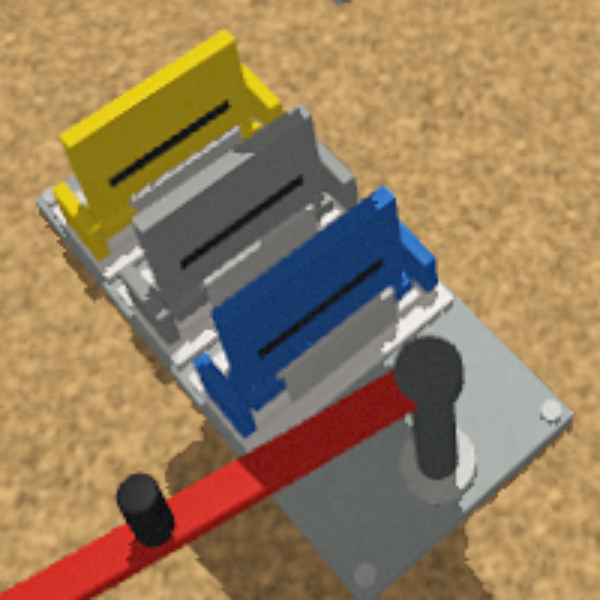

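View pics/w12.png

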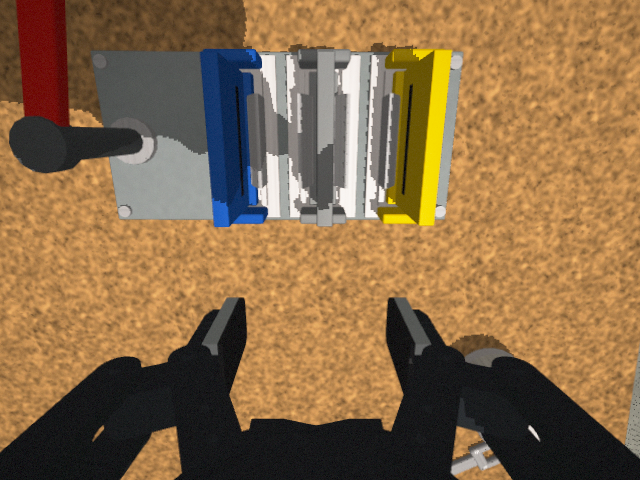

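View pics/s12.png

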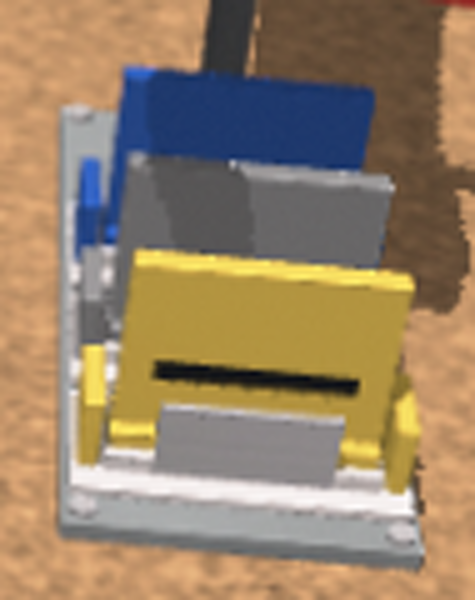

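```bash
python3 - <<'E'
from h import *
g=grab("side");h=grab("scene")
s=lambda x,y:((x+.5)/5-.5+395,(y+.5)/5-.5+225)
t=lambda x,y:((x+.5)/3-.5+140,(y+.5)/3-.5+270)
a=tri(h,s(133,257),g,t(229,37));b=tri(h,s(413,283),g,t(66,143));print(a,b,(a[0]+b[0])/2,np.linalg.norm(a[0]-b[0]))
# knob top & hub in side, z known
k=onz(g,t(138,492),.183);hh=onz(g,t(429,367),.142);print(k,hh,np.degrees(np.arctan2(*(k-hh)[1::-1])),np.linalg.norm((k-hh)[:2]))
E
python3 rel.py .458 .2915 .24 0
```

```text
(array([0.66496577, 0.05576484, 0.11595784]), [np.float64(0.000867915603556594), np.float64(0.0008679156035565334)]) (array([0.67977638, 0.17391179, 0.11604976]), [np.float64(0.0011405445764416902), np.float64(0.0011405445764418342)]) [0.67237107 0.11483831 0.1160038 ] 0.1190716779749283
[0.45619183 0.28861979 0.183     ] [0.4121049  0.14552877 0.142     ] 72.8757204477395 0.14972874406628203
t 20.43 pos [0.5865 0.0556 0.2391] yaw [-1.7995e+02 -5.0000e-02 -7.2100e+00] F [ 0.5  0.8 -1. ] w 0.0597
d [-157.1 -217.8   -0.8] a [-0.05 -0.06 -7.21]
```

```bash
python3 -m pendant '[{"dx":-157,"dy":-218,"dz":0,"ax":0,"ay":0,"az":-7.2,"claw":70},{"dx":-157,"dy":-218,"dz":0,"ax":0,"ay":0,"az":-7.2,"claw":70},{"dx":-157,"dy":-218,"dz":0,"ax":0,"ay":0,"az":-7.2,"claw":70},{"dx":-157,"dy":-218,"dz":0,"ax":0,"ay":0,"az":-7.2,"claw":70},{"dx":-157,"dy":-218,"dz":0,"ax":0,"ay":0,"az":-7.2,"claw":70},{"dx":-157,"dy":-218,"dz":0,"ax":0,"ay":0,"az":-7.2,"claw":70},{"dx":-157,"dy":-218,"dz":0,"ax":0,"ay":0,"az":-7.2,"claw":70},{"dx":-157,"dy":-218,"dz":0,"ax":0,"ay":0,"az":-7.2,"claw":70},{"dx":-157,"dy":-218,"dz":0,"ax":0,"ay":0,"az":-7.2,"claw":70},{"dx":-157,"dy":-218,"dz":0,"ax":0,"ay":0,"az":-7.2,"claw":70}]' 25
python3 rel.py .458 .2905 .150 0;python3 -c "
from h import *
grab('wrist','w13')"
```

```text
clock: 21.27
position: [0.4582, 0.2912, 0.2382]
tool_rot: [3.141, -0.0, -0.0]
force: [0.9, 0.5, 0.4]
grip_width: 0.0699
t 21.27 pos [0.4582 0.2912 0.2382] yaw [ 1.7997e+02 -2.0000e-02 -1.0000e-02] F [0.9 0.5 0.4] w 0.0699
d [-0.3  0.6 88.2] a [ 0.03 -0.02 -0.01]
```

View pics/w13.png

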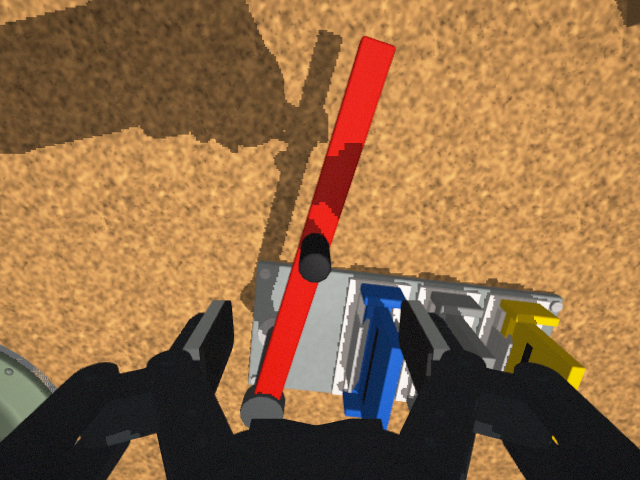

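```bash
python3 -m pendant '[{"dx":0,"dy":0.5,"dz":30,"ax":0,"ay":0,"az":0,"claw":70},{"dx":0,"dy":0.5,"dz":60,"ax":0,"ay":0,"az":0,"claw":70},{"dx":0,"dy":0.5,"dz":80,"ax":0,"ay":0,"az":0,"claw":60},{"dx":0,"dy":0.5,"dz":88,"ax":0,"ay":0,"az":0,"claw":40},{"dx":0,"dy":0.5,"dz":88,"ax":0,"ay":0,"az":0,"claw":10},{"dx":0,"dy":0.5,"dz":88,"ax":0,"ay":0,"az":0,"claw":10},{"dx":0,"dy":0.5,"dz":88,"ax":0,"ay":0,"az":0,"claw":10},{"dx":0,"dy":0.5,"dz":88,"ax":0,"ay":0,"az":0,"claw":10}]' 25
python3 rel.py .458 .2905 .150 0
python3 - <<'E'
import numpy as np
a0=np.radians(73)
for a in [70,66,62,58,54,50,46,42,38,34, 30,25.5,21,16.5,12,7.5,3,-1,-5,-7,-8]:
    r=np.radians(a);print(a,(150*(np.cos(r)-np.cos(a0))).round(1),(-150*(np.sin(r)-np.sin(a0))).round(1))
E
```

```text
clock: 21.98
position: [0.4583, 0.2907, 0.1512]
tool_rot: [-3.141, -0.001, -0.0]
force: [-0.5, -3.4, 1.1]
grip_width: 0.0192
t 21.98 pos [0.4583 0.2907 0.1512] yaw [-1.7997e+02 -5.0000e-02 -3.0000e-02] F [-0.5 -3.4  1.1] w 0.0192
d [-0.3  0.2  1.2] a [-0.03 -0.05 -0.03]
70 7.4 2.5
66 17.2 6.4
62 26.6 11.0
58 35.6 16.2
54 44.3 22.1
50 52.6 28.5
46 60.3 35.5
42 67.6 43.1
38 74.3 51.1
34 80.5 59.6
30 86.0 68.4
25.5 91.5 78.9
21 96.2 89.7
16.5 100.0 100.8
12 102.9 112.3
7.5 104.9 123.9
3 105.9 135.6
-1 106.1 146.1
-5 105.6 156.5
-7 105.0 161.7
-8 104.7 164.3
```

```bash
python3 -m pendant '[{"dx":7.4,"dy":2.5,"dz":0,"ax":0,"ay":0,"az":0,"claw":10},{"dx":17.2,"dy":6.4,"dz":0,"ax":0,"ay":0,"az":0,"claw":10},{"dx":26.6,"dy":11,"dz":0,"ax":0,"ay":0,"az":0,"claw":10},{"dx":35.6,"dy":16.2,"dz":0,"ax":0,"ay":0,"az":0,"claw":10},{"dx":44.3,"dy":22.1,"dz":0,"ax":0,"ay":0,"az":0,"claw":10},{"dx":52.6,"dy":28.5,"dz":0,"ax":0,"ay":0,"az":0,"claw":10},{"dx":60.3,"dy":35.5,"dz":0,"ax":0,"ay":0,"az":0,"claw":10},{"dx":67.6,"dy":43.1,"dz":0,"ax":0,"ay":0,"az":0,"claw":10},{"dx":74.3,"dy":51.1,"dz":0,"ax":0,"ay":0,"az":0,"claw":10},{"dx":80.5,"dy":59.6,"dz":0,"ax":0,"ay":0,"az":0,"claw":10}]' 25
python3 rel.py .563 .129 .150 0
```

```text
clock: 22.82
position: [0.5393, 0.2307, 0.1507]
tool_rot: [-3.141, -0.0, -0.0]
force: [-3.3, 1.4, 7.0]
grip_width: 0.0193
t 22.82 pos [0.5393 0.2307 0.1507] yaw [-1.7997e+02 -2.0000e-02 -3.0000e-02] F [-3.3  1.4  7. ] w 0.0193
d [ 23.8 101.7   0.7] a [-0.03 -0.02 -0.03]
```

```bash
python3 -m pendant '[{"dx":5.5,"dy":8.8,"dz":0,"ax":0,"ay":0,"az":0,"claw":10},{"dx":11,"dy":19.3,"dz":0,"ax":0,"ay":0,"az":0,"claw":10},{"dx":15.7,"dy":30.1,"dz":0,"ax":0,"ay":0,"az":0,"claw":10},{"dx":19.5,"dy":41.2,"dz":0,"ax":0,"ay":0,"az":0,"claw":10},{"dx":22.4,"dy":52.7,"dz":0,"ax":0,"ay":0,"az":0,"claw":10},{"dx":24.4,"dy":64.3,"dz":0,"ax":0,"ay":0,"az":0,"claw":10},{"dx":25.4,"dy":76,"dz":0,"ax":0,"ay":0,"az":0,"claw":10},{"dx":25.6,"dy":86.5,"dz":0,"ax":0,"ay":0,"az":0,"claw":10},{"dx":25.2,"dy":94,"dz":0,"ax":0,"ay":0,"az":0,"claw":10},{"dx":25.2,"dy":96,"dz":0,"ax":0,"ay":0,"az":0,"claw":10}]' 25
python3 rel.py .563 .129 .150 0
```

```text
clock: 23.65
position: [0.5628, 0.1346, 0.1505]
tool_rot: [-3.14, 0.002, -0.001]
force: [-10.7, 9.2, 8.1]
grip_width: 0.0194
t 23.65 pos [0.5628 0.1346 0.1505] yaw [-1.7992e+02  1.1000e-01 -7.0000e-02] F [-10.7   9.2   8.1] w 0.0194
d [0.2 5.6 0.5] a [-0.08  0.11 -0.07]
```

```bash
python3 -m pendant '[{"dx":-1,"dy":2,"dz":0,"ax":0,"ay":0,"az":0,"claw":10},{"dx":-1.3,"dy":4,"dz":0,"ax":0,"ay":0,"az":0,"claw":10},{"dx":-1.5,"dy":6,"dz":0,"ax":0,"ay":0,"az":0,"claw":10},{"dx":-1.5,"dy":6,"dz":0,"ax":0,"ay":0,"az":0,"claw":10}]' 25
python3 rel.py .563 .129 .150 0
```

```text
clock: 23.98
position: [0.5627, 0.1331, 0.1506]
tool_rot: [-3.137, -0.002, 0.003]
force: [-0.1, 26.1, -1.1]
grip_width: 0.0192
t 23.98 pos [0.5627 0.1331 0.1506] yaw [-1.7972e+02 -9.0000e-02  1.7000e-01] F [-0.1 26.1 -1.1] w 0.0192
d [0.2 4.1 0.6] a [-0.28 -0.09  0.18]
```

```bash
python3 -m pendant '[{"dx":0,"dy":-3,"dz":0,"ax":0,"ay":0,"az":0,"claw":10},{"dx":0,"dy":-3,"dz":0,"ax":0,"ay":0,"az":0,"claw":60},{"dx":0,"dy":-3,"dz":0,"ax":0,"ay":0,"az":0,"claw":60},{"dx":0,"dy":-3,"dz":0,"ax":0,"ay":0,"az":0,"claw":60},{"dx":0,"dy":-3,"dz":-20,"ax":0,"ay":0,"az":0,"claw":60},{"dx":0,"dy":-3,"dz":-50,"ax":0,"ay":0,"az":0,"claw":60},{"dx":0,"dy":-3,"dz":-90,"ax":0,"ay":0,"az":0,"claw":60},{"dx":0,"dy":-3,"dz":-110,"ax":0,"ay":0,"az":0,"claw":60},{"dx":0,"dy":-3,"dz":-110,"ax":0,"ay":0,"az":0,"claw":60}]' 25
python3 rel.py .563 .129 .150 0
python3 - <<'E'
from h import *
grab('wrist','w14')
g=grab('side','side14');cv2.imwrite('pics/d14.png',cv2.resize(g['image'][270:470,140:340],None,fx=3,fy=3,interpolation=2))
E
```

```text
clock: 24.73
position: [0.5639, 0.1317, 0.2646]
tool_rot: [-3.14, -0.006, -0.001]
force: [0.4, 0.4, -0.3]
grip_width: 0.0599
t 24.73 pos [0.5639 0.1317 0.2646] yaw [-1.7989e+02 -3.4000e-01 -6.0000e-02] F [ 0.4  0.4 -0.3] w 0.0599
d [ -1.5   3.  114.6] a [-0.11 -0.34 -0.06]
```

View pics/w14.png

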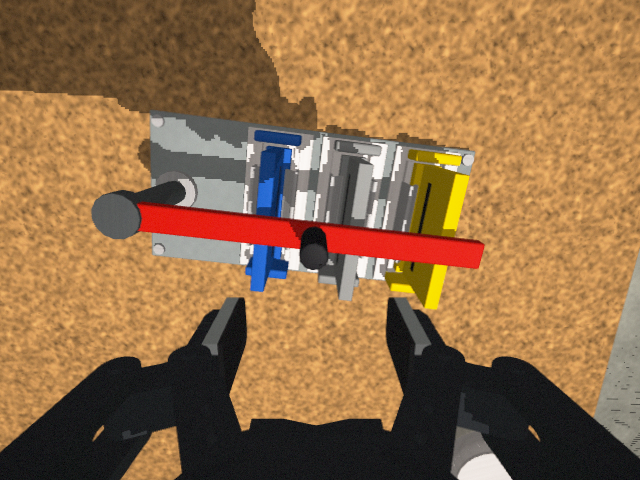

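View pics/d14.png

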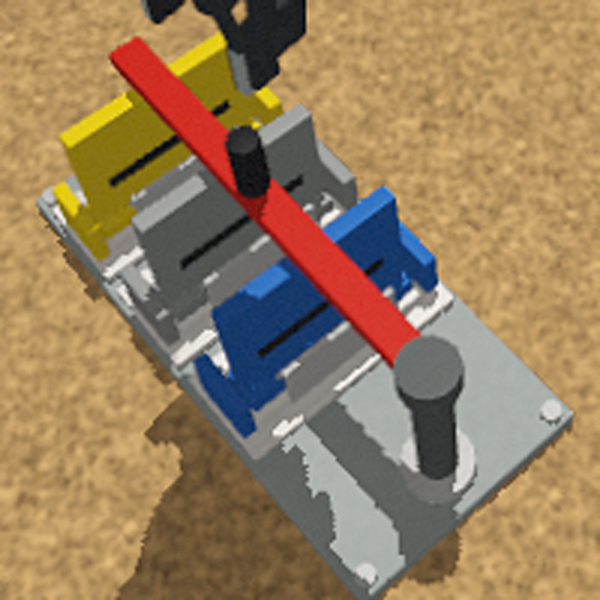

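Run:
```python
from h import *
f=grab("wrist")
ang=lambda p,q,z:np.degrees(np.arctan2(*(onz(f,q,z)-onz(f,p,z))[1::-1]))
m=mask(f,"red");ys,xs=np.nonzero(m)
up=[(x,ys[xs==x].min()) for x in range(160,470,2) if not 295<x<335]
# bar's top edge (far side, +y): side face may show; lower edge = min y side at top face
lo=[(x,ys[xs==x].max()) for x in range(160,470,2) if not 295<x<335]
for L in(up,lo):
    P=np.array([onz(f,p,.138)[:2] for p in L]);k=np.polyfit(P[:,0],P[:,1],1);print("bar",np.degrees(np.arctan(k[0])),np.polyval(k,.415))
print("plate",ang((158,121),(468,159),.014),ang((158,249),(468,159),.014))
g=grab("side")
t=lambda x,y:((x+.5)/3-.5+140,(y+.5)/3-.5+270)
k=onz(g,t(242,136),.183);hh=onz(g,t(429,366),.142);e=onz(g,t(126,50),.138);print("side",np.degrees(np.arctan2(*(k-hh)[1::-1])),np.degrees(np.arctan2(*(e-hh)[1::-1])))
```

```text
bar -6.843324054360906 0.15922730094930912
bar -6.90671193076386 0.13727545779397332
plate -6.6866779203682185 16.373319904995004
side -7.12896430835482 -6.5772513579381435
```

```bash
python3 -c "
from h import *
grab('scene','s15');s=observe();print(s['clock'],s['force'].round(1))"
```

```text
24.9833 [-0.6 -0.3 -0.1]
```

View pics/s15.png

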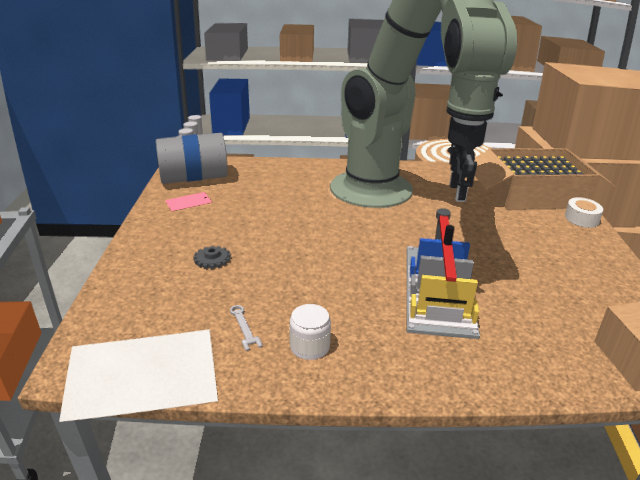

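The scene view shows all three panels upright in the rack with the red bar closed over them. The sprocket (212,257), wrench (245,327) and tin (310,331) are unmoved, and the gripper is clear. Handing in.

```bash
python3 -c "
from workcell import job_done
print(job_done())"
```

```text
the job is handed in; nothing more can be done
None
```

I swung the red arm open to about 1.40 rad by its knob. Then I pushed the blue and the yellow panels down into their own slots, swung the arm back to its closed stop, let go and backed off. The job was handed in at about 25 s; no verdict was reported.

**Panels home:** Measured from two views, the top edges stand at 117.8 mm (blue) and 116.0 mm (yellow), against 118 mm when home; I put the yellow's 2 mm down to camera error. The pictures show the spring leaves closed in above the blue rib and the blue and yellow panels standing as mirror images about the grey one. Both pushes ended in firm floor contact.

**Push force:** At the end of the push on the slot floor the force read 33 N for blue and 21 N for yellow, above the advised 12 to 20 N. I never saw 12 to 20 N at the springs themselves, because I only read the force at the end of each call.

**Arm closed:** The bar lies at about -6.9° from above (the side view gives -6.6° to -7.1°), and the rack at about -7°. I took that as the stop, since 26 N at the knob moved it no further. The knob position while gripped suggested about 2° more open, but the pictures taken after release did not bear that out.

**Bystanders:** The grey panel, tin, sprocket and wrench look unmoved in the last picture; I did not measure them.

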